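Turn a waveguide section over onto a traverse stage and wind it to the red index

TASK

The silver waveguide section stands upside down on the bench: turn it over and stand it, bolt heads up, centred on the black rubber pad of the traverse stage with its flange square to the pad, without dropping it on the way. Then wind the carriage along with its black feed knob, the waveguide riding on it, until the yellow pointer stands in line with the red index, and leave it all standing there. Do not disturb the tools, the calculator and the blue box lying around.

Things in the scene. Friction and masses are not known exactly. Their poses are not given: they have to be found in the camera images.
- waveguide: Silver waveguide section, 0.12 to 0.24 kg, 105 mm long: square flanges 42x42x6 mm, plain at the foot, with 4 bolt heads at the head; tube between 14 mm (x) by 26 mm (y). Origin: centre of the foot's outer face; z runs to the head. Starts on its head (z down). One grasp cannot turn it over: lay it on its side (axis 21 mm up), let go, take it from the other direction.
- stage: Fixed traverse stage. Base plate 10 mm thick, x -130 to +100 mm, y -150 to +150 mm in its frame, two rods and a rack along y. Origin on the bench, x away from the robot, y along the rail. End blocks at y = -140 and +140 mm, x -35 to +75 mm, up to 32 mm above the bench. The grey carriage is a plate 195 mm (x -98 to +98) by 90 mm, its top 42 mm above the bench.
- pad_center (a point): Centre of the top face of the black rubber pad, 60x60 mm, 45 mm above the bench, on the far half of the carriage (50 mm beyond the carriage centre); axes as the stage's. It rides on the carriage.
- knob_grip (a point): Point to grip on the vertical axis of the black feed knob, 65 mm above the bench, 12 mm below the knob's top, 23 mm above the carriage plate. The knob is round, ribbed, 40 mm across, 31 mm high, with a white line on top; it stands on the near half of the carriage, 115 mm from the pad's centre, and travels with the carriage as it turns. Axes turn with it.
- pointer_tip (a point): Tip of the yellow pointer at the near edge of the carriage, 115 mm nearer the robot than the carriage centre, 36 mm above the bench.
- red_index: Fixed red index mark, 10x14 mm, 22 mm high with a narrow ridge on top, standing on the near edge of the base plate (its top 32 mm above the bench). Origin at the centre of its underside; axes as the stage's. It is to the left or to the right of the pointer, 28 to 46 mm off.
- grey_index: A grey index mark of the same shape on the other side of the pointer; it has no part in this job.
- carriage (a joint): Travel of the carriage along the stage's y, in m, 0 at the start, positive to +y (left), stops at -0.06 and +0.06. It is geared to the knob; friction holds it where it is left.
- feed_knob (a joint): Angle of the feed knob in rad, 0 at the start, positive anticlockwise seen from above, stops at -3.33 and +3.33. Each radian moves the carriage, and the knob with it, 18 mm: anticlockwise to the stage's +y, clockwise to -y. It takes about 0.2 N m and stays where it is left.
- side_cutters: Loose side cutters with red handles, 54x134x16 mm, lying on the bench; origin at the centre of the underside, long along its y. To be left alone.
- calculator: Loose pocket calculator, 138x74x15 mm, long along its x, origin at the centre of the underside. To be left alone.
- blue_box: Loose small blue box, 56x80x47 mm, origin at the centre of the underside. To be left alone.
- torque_wrench: Loose grey torque wrench, 20x139x14 mm, long along its y, origin at the centre of the underside. To be left alone.
Things that resemble listed ones, but are neither listed nor needed, are in the scene too. What is shaped like the waveguide but orange or turquoise is not meant.

How it is judged:
On the way, in this order (a step that is already met when the one before it is completed fails the run):
1. the waveguide stands on the pad, bolt heads up, centred and square, let go (x of waveguide in the frame of pad_center between -0.01 and 0.01 m and y of waveguide in the frame of pad_center between -0.01 and 0.01 m and z of waveguide in the frame of pad_center between -0.004 and 0.004 m and angle between waveguide's own z axis and vertical below 0.08 rad and (angle between the x axis of waveguide and the x axis of pad_center, either way round below 0.2 rad or angle between the x axis of waveguide and the y axis of pad_center, either way round below 0.2 rad) and linear speed of waveguide below 0.02 m/s and contact force between the fingers and waveguide below 0.1 N), for 0.2 s.
2. with the waveguide standing on the pad, the knob, held by the fingers, brings the pointer within 6 mm of the red index (x of waveguide in the frame of pad_center between -0.01 and 0.01 m and y of waveguide in the frame of pad_center between -0.01 and 0.01 m and z of waveguide in the frame of pad_center between -0.004 and 0.004 m and angle between waveguide's own z axis and vertical below 0.08 rad and (angle between the x axis of waveguide and the x axis of pad_center, either way round below 0.2 rad or angle between the x axis of waveguide and the y axis of pad_center, either way round below 0.2 rad) and y of pointer_tip in the frame of red_index between -0.006 and 0.006 m and contact force between the fingers and feed_knob above 0.5 N), for 0.05 s.
At the end, for the whole second after the job is handed in: Waveguide at rest on the pad, released, bolt heads up (within 0.08 rad of vertical), foot within 10 mm of the pad's centre along each pad axis and 4 mm of its top, flange square within 0.2 rad; pointer within 3 mm of the red index along the rail; carriage at rest (all of step 1 and y of pointer_tip in the frame of red_index between -0.003 and 0.003 m and velocity of joint carriage between -0.002 and 0.002 m/s); the robot touches nothing.
It fails at once if the cutters, calculator, blue box or torque wrench is moved more than 30 mm (distance of any of side_cutters, calculator, blue_box, torque_wrench from where it was at the start of the episode above 0.03 m).
It fails at once if the waveguide is dropped (it falls faster than 0.5 m/s out of the fingers) (linear speed of waveguide above 0.5 m/s and contact force between the fingers and waveguide below 0.1 N).
It fails at once if the carriage is pushed along other than by its knob ((velocity of joint carriage above 0.02 m/s or velocity of joint carriage below -0.02 m/s) and contact force between the fingers and feed_knob below 0.1 N).
It also fails if it takes over 72 s, if anything falls off the work surface, if the arm or the gripper's body presses on something with over 40 N, if the wrist force passes 120 N, or if a joint passes its speed limit or range.

ROBOT

A 7-joint arm with a two-finger parallel gripper is mounted at the origin on a cart in front of the work surface, level with it; the furniture and walls round the work are solid. World frame = base frame: x ahead of the robot, y to its left, z up, the work surface at z = 0. Lengths are in m, angles in rad, forces in N, time in s.
With the tool pointing down it reaches from about 0.4 to 0.85 m from the base axis. Payload 4.5 kg.
Tool frame: the origin (TCP) lies where the fingers leave the gripper's body, on its centre line; the fingertips stand 64 mm ahead of it and the grasp point (between the pads) lies 45 mm ahead of it; z points along the fingers, y is the line along which they close (so a half turn about z gives the same grasp; the last joint's range is limited). The gripper opens to 88 mm and grips with 3 to 60 N. Pads are 18 mm wide; open, the fingers measure 123 mm over their backs; the gripper's body (75 mm by 187 mm) begins 45 mm behind the grasp point.
Start: joints at [1.252, 0.689, -0.195, 1.565, 0.157, 0.902, -0.215], TCP at [0.216, -0.587, 0.303] pointing down, gripper open.
Joint ranges: [-3.01, 3.01], [-0.46, 2.08], [-1.47, 1.51], [0.13, 2.56], [-1, 4.14], [0.04, 2.09], [-2.66, 2.66]. Speed limits (rad/s): [2.57, 2.57, 3.14, 3.14, 3.14, 3.14, 3.14].

INTERFACE

Orientations are given as a unit quaternion [x, y, z, w].
In Python, from plant import r gives the robot as it stands.
- The arm moves only by the tool play_rows, never from a script. Its arguments are lists of equal length, an entry for each row: "translation": the shift along the tool's x, y, z in m, a list of three; "delta_rot": the turn, a rotation vector about the tool's x, y, z in degrees, a list of three; "grip": the opening, from -1 (shut) to 1 (fully open). In form: {"translation": [[x, y, z], ...], "delta_rot": [[rx, ry, rz], ...], "grip": [grip, ...]}. A call has 1 to 20 rows; each row shifts and turns the commanded pose from where the row before left it, along the tool's axes as they then stand; what a row does not reach is not made up. A row lasts 1/8 s, in which the tool goes at most 62.5 mm and 10.7 degrees, less where a joint would pass 70% of its speed; a pose out of reach is approached as far as the arm can. A call with a gripper value outside its range is refused whole. The fingers move at their own pace and stop on an object; "squeeze" is the grip in N (left out, the last holds). Time passes only in rows, so rows that do not move let the fingers close. It gives the time, the measured TCP pose, the force, the opening and the grip force at its end, in the units of the state.
- r.get_state(): the state, without advancing time (a new reading comes with each control period).
- r.snapshot(name): name is "scene" or "top" or "wrist"; returns the picture (420x560x3 uint8, blue, green, red); there is no depth.
- r.get_calibration(name): a dict with "intrinsics" (3x3 intrinsics, pixels), "eye" and "rotation" of the camera in the world. Camera axes: x right, y up, looking along -z (the intrinsics and any distortion apply to the point x, -y, -z); pixel columns grow to the right and rows downward; lengths in m; the calibration is good to about 2 mm. A picture is of the moment at which its call begins: read the wrist's pose just before it. get_calibration takes no time and is no camera call; for the wrist camera it gives the pose at the moment of the call.
- r.finish_job(): hands the job in; it is judged then, once.
Trained networks look in the newest picture that a camera, given by its name, has taken for a name from the list of things; names that differ only in an ending like _2 or _b are one class to them, and where a whole thing is asked for, a point or a joint stands for the part that bears it (a point fixed in the world has none). Each returns a list of dicts, best first, with "confidence" (0 to 1); they miss things now and then, are a little off and sometimes report something else, mostly with a low value. They report only what shows in the picture. A call takes as long as a camera call. They do not tell look-alikes from the thing itself.
- r.look_for(camera, target): "point" ([x, y, z] in m, in world coordinates, good to about 4 mm: the middle of the surface that is visible of it).
- r.silhouettes(camera, target): "pixels" (420x560 bool, what is visible of it).
The state is a dict: "clock": time; "q": joint angles; "qd": joint speeds; "joint_torque": joint torques, N m; "tool_pos": TCP position; "eef_rot": TCP orientation; "contact_force": force on the tool from outside, world axes, zero at the start; "moment": the same for the moment, N m; "opening": opening from 0.0 (shut) to 1.0 (fully open); "finger_force": force on a finger pad.
Only numpy, scipy, OpenCV 4.12 (cv2) and the standard library are available. Lean on these libraries where they do the work, as an engineer would, in place of code of your own. Each camera call takes 0.05 s, during which the arm holds its last target. There are 200 camera calls.

## Working session

There is one attempt and no reset: what is moved stays moved. The work goes in short steps, Python scripts to look and compute and a tool call to move; the robot and the scene stay as the last step left them, time stands still between calls to the robot, and variables do not carry over. Pictures are saved under pics/ and viewed, at most 10 in all, crops included, and the job is handed in when it is done.

Besides the shell and the picture viewer there is one more tool, called after ">>>" as name(argument=value, ...), one argument or row to a line, values as JSON. play_rows: Moves the arm, as the interface text tells. Its arguments: {"type":"object","properties":{"translation":{"type":"array","items":{"type":"array","items":{"type":"number"}}},"delta_rot":{"type":"array","items":{"type":"array","items":{"type":"number"}}},"grip":{"type":"array","items":{"type":"number"}},"squeeze":{"type":"number"}},"required":["translation","delta_rot","grip"]}

```bash
ls; mkdir -p pics; python3 - <<'E'
from plant import r
import cv2,numpy as np
s=r.get_state();print(s)
for c in("scene","top"):
    im=r.snapshot(c);cv2.imwrite(f"pics/{c}0.png",im)
    k=r.get_calibration(c);print(c,k)
    for t in("waveguide","stage","pad_center","knob_grip","pointer_tip","red_index","grey_index","side_cutters","calculator","blue_box","torque_wrench"):
        print(t,[(np.round(d["point"],3).tolist(),round(d["confidence"],2)) for d in r.look_for(c,t)])
E
```

```text
pics
{'clock': 0.0, 'q': array([ 1.25180423,  0.68999573, -0.19447954,  1.56634296,  0.15731763,
        0.90252312, -0.21513191]), 'qd': array([-7.58341510e-05, -1.84709900e-03,  5.30073374e-04, -1.82250374e-03,
        2.91434644e-04, -1.21941828e-03,  9.18891866e-04]), 'joint_torque': array([ 5.57851126e-04, -5.27555931e+01, -1.26694534e+00, -1.53428131e+01,
       -5.27069997e-02,  6.42202518e-03,  1.47487799e-04]), 'tool_pos': array([ 0.21570921, -0.58603942,  0.30190202]), 'eef_rot': array([ 9.84478860e-01,  1.75500691e-01, -2.49731986e-04, -9.05095647e-04]), 'contact_force': array([-0.17828782, -0.07508055, -0.08490962]), 'moment': array([0.0326658 , 0.00577912, 0.02632072]), 'finger_force': 0.0, 'opening': 0.9994799526884532}
scene {'intrinsics': array([[419.02474576,   0.        , 284.4812336 ],
       [  0.        , 419.02474576, 205.21278318],
       [  0.        ,   0.        ,   1.        ]]), 'eye': array([-0.0838675 ,  0.42138647,  0.8246735 ]), 'rotation': array([-0.20094515,  0.33356777,  0.79632724, -0.4628353 ])}
waveguide [([0.481, 0.324, 0.068], 0.95), ([0.512, 0
[... 802 characters left out ...]
5911, 0.08011668, 1.05342797]), 'rotation': array([ 0.02842449, -0.02714505, -0.70546849,  0.70765062])}
waveguide [([0.391, 0.081, 0.106], 0.83), ([0.479, 0.316, 0.106], 0.7), ([0.518, 0.196, 0.106], 0.59)]
stage [([0.554, -0.177, 0.008], 0.78), ([0.567, -0.176, 0.044], 0.19)]
pad_center [([0.568, -0.18, 0.04], 0.88), ([0.39, 0.178, 0.016], 0.62)]
knob_grip [([0.503, -0.192, 0.078], 0.49), ([0.57, -0.175, 0.044], 0.23)]
pointer_tip [([0.571, -0.173, 0.046], 0.74)]
red_index []
grey_index []
side_cutters [([0.385, 0.393, 0.016], 0.66)]
calculator [([0.39, 0.178, 0.015], 0.63), ([0.77, -0.05, 0.011], 0.42)]
blue_box [([0.746, 0.135, 0.048], 0.98)]
torque_wrench [([0.771, -0.05, 0.012], 0.85)]
```

View pics/top0.png

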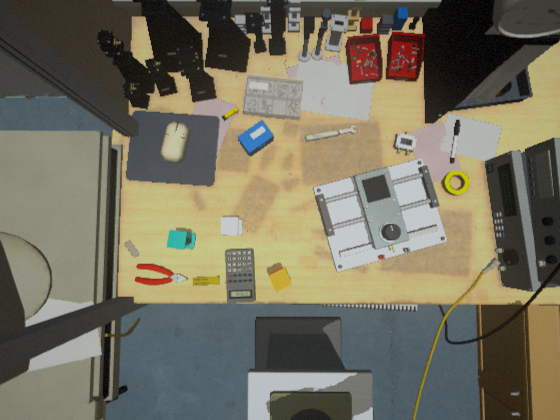

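View pics/scene0.png

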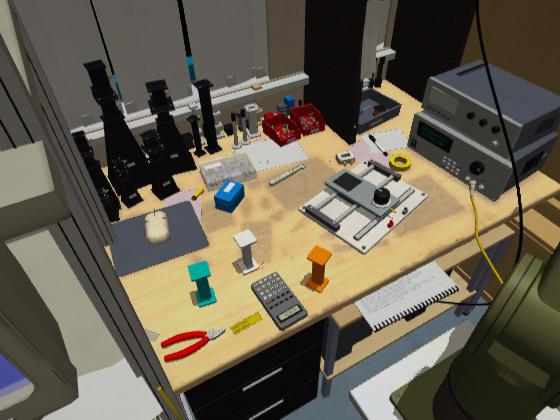

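The views show the silver section at top (231,225), the turquoise one at (181,240) and the orange at (279,277). The pad is at (376,188), the knob at (391,232) and the red index at about (381,257). I'll zoom in next.

```bash
python3 - <<'E'
import cv2,numpy as np
im=cv2.imread("pics/top0.png")
a=cv2.resize(im[155:275,310:450],None,fx=4,fy=4,interpolation=cv2.INTER_CUBIC)
b=cv2.resize(im[200:250,205:265],None,fx=4,fy=4,interpolation=cv2.INTER_CUBIC)
s=cv2.imread("pics/scene0.png")
c=cv2.resize(s[225:283,222:282],None,fx=4,fy=4,interpolation=cv2.INTER_CUBIC)
col=np.zeros((480,240,3),np.uint8);col[:200]=b;col[220:452]=c
cv2.imwrite("pics/z.png",np.hstack([a,col]))
E
```

```text
(no output)
```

View pics/z.png

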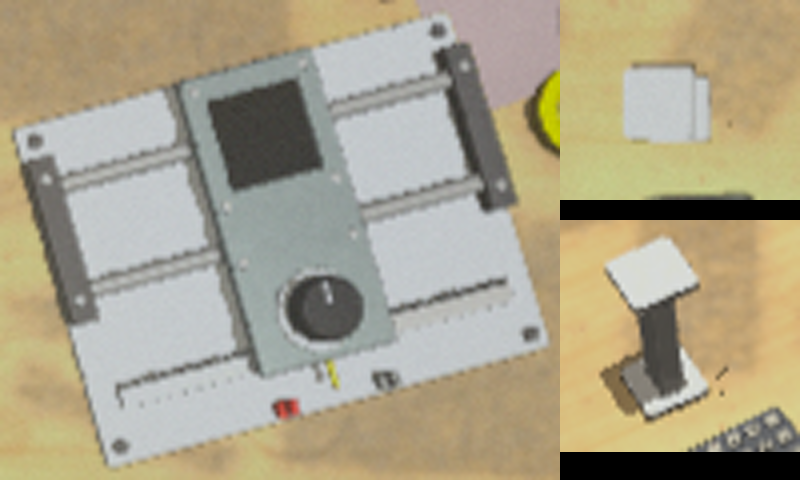

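```bash
cat > h.py <<'E'
import numpy as np
from scipy.spatial.transform import Rotation as R
from scipy.optimize import least_squares
CAL={"scene":([[419.02474576,0,284.4812336],[0,419.02474576,205.21278318],[0,0,1]],[-0.0838675,0.42138647,0.8246735],[-0.20094515,0.33356777,0.79632724,-0.4628353]),
"top":([[400.82916273,0,278.28862508],[0,400.82916273,211.0823924],[0,0,1]],[0.47785911,0.08011668,1.05342797],[0.02842449,-0.02714505,-0.70546849,0.70765062])}
def proj(c,P):
    K,e,q=CAL[c];p=(np.atleast_2d(P)-e)@R.from_quat(q).as_matrix()
    p=p*[1,-1,-1];p=p@np.array(K).T;return p[:,:2]/p[:,2:]
def T2(x,y,a,P):
    P=np.array(P,float);c,s=np.cos(a),np.sin(a)
    return np.c_[x+c*P[:,0]-s*P[:,1],y+s*P[:,0]+c*P[:,1],P[:,2]]
def fk(p,q):  # xArm7-like: p=yaw0,d1,d3,a1,d5,a2,d7
    from numpy import pi
    al=[0,-pi/2,pi/2,pi/2,pi/2,pi/2,-pi/2];a=[0,0,0,p[3],p[5],0,p[6]];d=[p[1],0,p[2],0,p[4],0,p[7]]
    return al,a,d
E
python3 - <<'E'
from h import *
a=np.array
pl=a([[14,128],[447,12],[549,345],[110,467]])/4+[310,155]-.375
pd=a([[207,100],[300,78],[323,167],[231,190]])/4+[310,155]-.375
PL=[[.1,.15,.01],[.1,-.15,.01],[-.13,-.15,.01],[-.13,.15,.01]]
PD=lambda c:[[.08,.03+c,.045],[.08,-.03+c,.045],[.02,-.03+c,.045],[.02,.03+c,.045]]
f=lambda v:np.r_[proj("top",T2(*v[:3],PL))-pl,proj("top",T2(*v[:3],PD(v[3])))-pd].ravel()
s=least_squares(f,[.55,-.18,.2,0]);print("stage",s.x.round(4),s.fun.round(1))
v=s.x;print("pad",T2(*v[:3],[[.05,v[3],.045]]),"knob",T2(*v[:3],[[-.065,v[3],.065]]),"ptr",T2(*v[:3],[[-.115,v[3],.036]]))
for nm,pt in(("red",[286,405]),("grey",[385,376])):
    px=a(pt)/4+[310,155]-.375
    g=least_squares(lambda y:(proj("top",T2(*v[:3],[[-.12,y[0],.025]]))-px).ravel(),[0]);print(nm,g.x,g.fun)
print("ptr px",(proj("top",T2(*v[:3],[[-.115,v[3],.036]]))[0]+.375-[310,155])*4,"knobtop",(proj("top",T2(*v[:3],[[-.065,v[3],.077]]))[0]+.375-[310,155])*4)
ft=a([[624,67],[693,66],[693,140],[624,140]]);ft=(ft-[560,0])/4+[205,200]-.375
fs=a([[605,268],[666,237],[700,272],[640,308]]);fs=(fs-[560,220])/4+[222,225]-.375
h=.021;z=.105
F=lambda c:[[h,h,z],[h,-h,z],[-h,-h,z],[-h,h,z]]
sq=lambda v:T2(v[0],v[1],v[2],F(0))
print(proj("top",sq([.518,.196,0])),ft,proj("scene",sq([.518,.196,0])),fs)
E
```

```text
stage [ 0.5684 -0.1784  0.2681 -0.    ] [-0.7 -0.2  0.7 -0.7  0.8  0.4 -0.8  0.4 -0.1  0.2 -0.7 -0.5  0.3 -0.1
  0.5  0.4]
pad [[ 0.6166365  -0.16518825  0.045     ]] knob [[ 0.50574557 -0.19565466  0.065     ]] ptr [[ 0.45753212 -0.20890092  0.036     ]]
red [0.03065908] [0.05379043 0.19614958]
grey [-0.03546259] [0.17181938 0.62654827]
ptr px [335.10138564 385.87528577] knobtop [330.95828397 307.56602254]
[[221.32454397 216.61271149]
 [239.03146082 216.66654022]
 [238.83870127 234.40457195]
 [221.07015263 234.3490385 ]] [[220.625 216.375]
 [237.875 216.125]
 [237.875 234.625]
 [220.625 234.625]] [[232.4990318  235.31341632]
 [248.94461755 228.58722441]
 [257.03442436 240.38787057]
 [240.2505809  247.4861771 ]] [[232.875 236.625]
 [248.125 228.875]
 [256.625 237.625]
 [241.625 246.625]]
```

>>> play_rows(
  translation=[
    [0.028,-0.0388,0],
    [0.028,-0.0388,0],
    [0.028,-0.0388,0],
    [0.028,-0.0388,0],
    [0.028,-0.0388,0],
    [0.028,-0.0388,0],
    [0.028,-0.0388,0],
    [0.028,-0.0388,0],
  ],
  delta_rot=[
    [0,0,0],
    [0,0,0],
    [0,0,0],
    [0,0,0],
    [0,0,0],
    [0,0,0],
    [0,0,0],
    [0,0,0],
  ],
  grip=[1,1,1,1,1,1,1,1],
)

```text
clock: 2.2
tool_pos: [0.3195, -0.2165, 0.303]
eef_rot: [0.984, 0.175, 0.001, 0.0]
contact_force: [1.2, 0.7, -0.1]
opening: 1.001
finger_force: 0.0
```

```bash
cat > fkfit.py <<'E'
from h import *
import json,os
from plant import r
D=json.load(open("d.json")) if os.path.exists("d.json") else [[[1.25180423,0.68999573,-0.19447954,1.56634296,0.15731763,0.90252312,-0.21513191],[0.21570921,-0.58603942,0.30190202],[9.84478860e-01,1.75500691e-01,-2.49731986e-04,-9.05095647e-04]]]
s=r.get_state()
if abs(np.array(D[-1][0])-s["q"]).max()>.01: D.append([list(map(float,s[k])) for k in("q","tool_pos","eef_rot")])
json.dump(D,open("d.json","w"))
from numpy import pi
# modified DH; xArm7
AL=[0,-pi/2,pi/2,pi/2,pi/2,pi/2,-pi/2]
def FK(p,q):
    a=[0,0,0,p[3],p[5],0,p[6]];d=[p[1],0,p[2],0,p[4],0,p[7]]
    M=np.eye(4);M[:3,:3]=R.from_euler("z",p[0]).as_matrix()
    M[:3,3]=[p[9],p[10],0]
    for i in range(7):
        A=np.eye(4);A[:3,:3]=(R.from_euler("x",AL[i])*R.from_euler("z",q[i])).as_matrix()
        A[:3,3]=[a[i],-np.sin(AL[i])*d[i],np.cos(AL[i])*d[i]];M=M@A
    B=np.eye(4);B[:3,:3]=R.from_euler("z",p[8]).as_matrix();return M@B
def res(p):
    o=[]
    for q,t,e in D:
        M=FK(p,q);o+=list((M[:3,3]-t));o+=list(.3*(R.from_matrix(M[:3,:3]).inv()*R.from_quat(e)).as_rotvec())
    return np.r_[o,.003*(np.array(p)-P0)]
P0=np.array([0,.267,.293,.0525,.3425,.0775,.076,.097,0,0,0])
best=None
for y in np.arange(-3,3,1.):
    for t in np.arange(-3,3,1.5):
        x=P0.copy();x[0]=y;x[8]=t
        f=lambda p:np.r_[res(p)[:-11],.003*(np.array(p)-P0)[[1,2,3,4,5,6,7,9,10]]]
        z=least_squares(f,x)
        if best is None or z.cost<best.cost:best=z
if __name__=="__main__":
    print(len(D),best.x.round(4),best.fun.round(4))
    json.dump(list(best.x),open("p.json","w"))
E
python3 fkfit.py
python3 - <<'E'
from h import *
a=np.array
ft=a([[624,67],[693,66],[693,140],[624,140]]);ft=(ft-[560,0])/4+[205,200]-.375
fs=a([[605,268],[666,237],[700,272],[640,308]]);fs=(fs-[560,220])/4+[222,225]-.375
h=.021;z=.105
F=[[h,h,z],[h,-h,z],[-h,-h,z],[-h,h,z]]
for w in(0,1):
  s=least_squares(lambda v:np.r_[proj("top",T2(*v,F))-ft,w*(proj("scene",T2(*v,F))-fs)].ravel(),[.518,.196,0]);print(s.x,s.fun.round(1))
s=least_squares(lambda v:np.r_[proj("scene",T2(*v,F))-fs].ravel(),[.518,.196,0]);print(s.x,s.fun.round(1))
E
```

```text
2 [-0.8353  0.3314 -0.3149 -0.6883  0.1049 -0.1078  0.0939  0.0668  0.0768
  0.8198 -0.4168] [-0.000e+00  0.000e+00  0.000e+00  4.000e-04  3.100e-03 -1.440e-02
 -0.000e+00 -0.000e+00 -0.000e+00  2.650e-01 -2.988e-01  1.440e-02
  2.000e-04 -1.800e-03 -2.200e-03 -7.000e-04 -6.000e-04  1.000e-04
 -1.000e-04  2.500e-03 -1.300e-03]
[0.51815986 0.19793466 0.01126686] [-0.2  0.3  0.2  0.4  0.2 -0.4 -0.3 -0.2 -0.  -0.  -0.  -0.  -0.   0.
 -0.   0. ]
[0.51847517 0.1965295  0.0592434 ] [-0.   0.6  0.4 -0.2  1.3 -1.   0.8  0.  -0.9 -0.8 -0.2 -0.5  0.3  2.1
 -0.9  1. ]
[0.51933435 0.19504975 0.12019396] [-0.7 -0.7 -0.5 -1.   0.9  1.1  0.3  0.5]
```

```bash
python3 - <<'E'
from h import *
import json,itertools
D=json.load(open("d.json"))
for d in D: print(np.round(d[0],3))
out=[]
for s in itertools.product([1,-1],repeat=7):
  for o in (0,1.5707963,3.14159,-1.5707963):
    def f(v):
      e=[]
      for q,t,k in D:
        m=R.from_euler("ZYZYZYZ",[v[0]+s[0]*q[0],s[1]*q[1],s[2]*q[2],s[3]*q[3],s[4]*q[4],s[5]*q[5]+o,s[6]*q[6]+v[1]])
        e+=list((m.inv()*R.from_quat(k)).as_rotvec())
      return e
    b=min((least_squares(f,[a,c]) for a in(-2.,0.1,2.) for c in(-2.,0.1,2.)),key=lambda z:z.cost)
    out.append((b.cost,s,o,b.x.round(3)))
out.sort(key=lambda t:t[0])
for t in out[:12]:print(t)
E
```

```text
[ 1.252  0.69  -0.194  1.566  0.157  0.903 -0.215]
[ 0.597  0.396 -0.171  2.238  0.133  0.515 -0.895]Traceback (most recent call last):
  File "<stdin>", line 14, in <module>
  File "<stdin>", line 14, in <genexpr>
    return func(*args, **kwargs)
    vector_fun = VectorFunction(
        fun_wrapped,
    ...<6 lines>...
        workers=workers
    )
    self._update_fun()
    ~~~~~~~~~~~~~~~~^^
    self.f = self.fun_wrapped(xp_copy(self.x))
             ~~~~~~~~~~~~~~~~^^^^^^^^^^^^^^^^^
    return np.atleast_1d(self.fun(x))
                         ~~~~~~~~^^^
    return self.f(x, *self.args, **self.kwargs)
           ~~~~~~^^^^^^^^^^^^^^^^^^^^^^^^^^^^^^
  File "<stdin>", line 11, in f
  File "scipy/spatial/transform/_rotation.pyx", line 1413, in scipy.spatial.transform._rotation.Rotation.from_euler
ValueError: Expected axis specification to be a non-empty string of upto 3 characters, got ZYZYZYZ
```

>>> play_rows(
  translation=[
    [0.028,-0.0388,0],
    [0.028,-0.0388,0],
    [0.028,-0.0388,0],
    [0.028,-0.0388,0],
    [0.028,-0.0388,0],
    [0.028,-0.0388,0],
    [0,0,0],
  ],
  delta_rot=[
    [0,0,3.4],
    [0,0,3.4],
    [0,0,3.4],
    [0,0,3.4],
    [0,0,3.4],
    [0,0,3.2],
    [0,0,0],
  ],
  grip=[1,1,1,1,1,1,1],
)

```text
clock: 3.08
tool_pos: [0.4377, 0.0468, 0.3029]
eef_rot: [1.0, 0.003, 0.002, -0.001]
contact_force: [-0.7, 0.1, 1.3]
opening: 1.002
finger_force: 0.0
```

```bash
cat > fit.py <<'E'
from h import *
import json,itertools
from plant import r
D=json.load(open("d.json"));s=r.get_state()
if abs(np.array(D[-1][0])-s["q"]).max()>.01: D.append([list(map(float,s[k])) for k in("q","tool_pos","eef_rot")])
json.dump(D,open("d.json","w"))
Q=np.array([d[0] for d in D]);K=R.from_quat([d[2] for d in D]);Tt=np.array([d[1] for d in D])
AX="ZYZYZYZ"
def chain(s,o,Q):
    return [R.from_euler(AX[i],np.atleast_2d(Q)[:,i]*s[i]+o[i]) for i in range(7)]
if __name__=="__main__":
  out=[]
  for s in itertools.product([1,-1],repeat=6):
    s=(-1,)+s
    for k in (0,1,2,3):
      def ori(v):
        m=None
        for c in chain(s,[v[0],0,0,0,0,k*np.pi/2,v[1]],Q): m=c if m is None else m*c
        return (m.inv()*K).as_rotvec().ravel()
      b=min((least_squares(ori,[0,c]) for c in(-1.6,0.,1.6,3.1)),key=lambda z:z.cost)
      out.append((b.cost,s,k,b.x.round(3)))
  out.sort(key=lambda t:t[0])
  for t in out[:8]:print(t)
  print(Q[-1].round(3))
E
python3 fit.py
```

```text
(np.float64(5.2644265393443027e-17), (-1, 1, -1, 1, -1, 1, -1), 0, array([-0.   ,  1.571]))
(np.float64(5.551765914725046e-17), (-1, -1, -1, -1, -1, -1, -1), 0, array([3.142, 4.712]))
(np.float64(0.05159898596110411), (-1, -1, -1, -1, 1, -1, -1), 0, array([-1.662, -0.241]))
(np.float64(0.051602930715065956), (-1, 1, -1, 1, 1, 1, -1), 0, array([1.053, 2.474]))
(np.float64(0.06401027237217431), (-1, 1, 1, 1, -1, 1, -1), 0, array([-1.434, -0.081]))
(np.float64(0.06404017437864783), (-1, -1, 1, -1, -1, -1, -1), 0, array([1.24 , 2.594]))
(np.float64(0.07327457000710619), (-1, -1, 1, -1, 1, -1, -1), 0, array([3.868, 5.071]))
(np.float64(0.07327457000767941), (-1, 1, 1, 1, 1, 1, -1), 0, array([0.726, 1.93 ]))
[-0.197  0.454 -0.019  2.105  0.013  0.579 -1.789]
```

```bash
cat > kin.py <<'E'
from fit import *
S=np.array([-1,1,-1,1,-1,1,-1]);O=np.array([0,0,0,0,0,0,np.pi/2])
LO=np.array([-3.01,-.46,-1.47,.13,-1,.04,-2.66]);HI=np.array([3.01,2.08,1.51,2.56,4.14,2.09,2.66])
def mats(q):
    ms=[];M=np.eye(3)
    for i in range(7):
        a=S[i]*q[i]+O[i];c,s=np.cos(a),np.sin(a)
        M=M@(np.array([[c,-s,0],[s,c,0],[0,0,1]]) if AX[i]=="Z" else np.array([[c,0,s],[0,1,0],[-s,0,c]]));ms.append(M)
    return ms
def cols(q):
    m=mats(q);z=lambda k:m[k][:,2];x=lambda k:m[k][:,0]
    return np.c_[[0,0,1.],z(1),x(1),z(3),x(3),z(5),x(5)]
A=np.vstack([cols(d[0]) for d in D]);b=Tt.ravel();w=1e-4
prior=np.array([.34,.4,0,.4,0,.2,0])
L=np.linalg.solve(A.T@A+w*np.eye(7),A.T@b+w*prior)
def fk(q): return cols(q)@L,mats(q)[6]
def ik(p,Rm,tries=6,seed=0,x0=None):
    g=np.random.default_rng(seed);best=None
    def f(q):
        t,M=fk(q);return np.r_[(t-p)*3,R.from_matrix(M.T@Rm).as_rotvec(),.003*(q-mid)*0]
    mid=(LO+HI)/2
    for i in range(tries):
        x=np.clip(x0,LO+.01,HI-.01) if (x0 is not None and i==0) else np.clip(np.array(D[-1][0])+g.normal(0,.6,7),LO+.01,HI-.01)
        s=least_squares(f,x,bounds=(LO+.02,HI-.02))
        if best is None or s.cost<best.cost:best=s
        if best.cost<1e-7:break
    return best.cost<1e-6,best.x,best.cost
if __name__=="__main__":
    print("L",L.round(4),"res",(A@L-b).round(4).tolist())
    # waveguide upright or lying: tilt about world-fixed closing axis; az=direction the fingers lean toward
    def pose(G,az,tilt,flip=0):
        z=np.array([np.cos(az)*np.sin(tilt),np.sin(az)*np.sin(tilt),-np.cos(tilt)]);y=np.array([-np.sin(az),np.cos(az),0.])*(-1 if flip else 1)
        M=np.c_[np.cross(y,z),y,z];return G-.045*z,M
    for G in([.518,.197,.065],[.518,.0,.065],[.617,-.165,.10]):
        for az in (0,45,90,135,180,-45,-90,-135):
            row=[]
            for t in(15,30,45,60,75,90):
                k=""
                for fl in(0,1):
                    if ik(*pose(np.array(G),np.radians(az),np.radians(t),fl),tries=4)[0]:k+="ab"[fl]
                row.append(k or "-")
            print(G,az,row)
E
python3 kin.py
```

```text
L [ 0.0601  0.6273  0.1282  0.4141 -0.0729 -0.0401  0.2422] res [-0.0006, -0.0004, 0.0002, -0.0007, -0.0032, 0.0017, -0.0093, 0.0396, -0.0019]Traceback (most recent call last):
  File "kin.py", line 40, in <module>
    if ik(*pose(np.array(G),np.radians(az),np.radians(t),fl),tries=4)[0]:k+="ab"[fl]
       ~~^^^^^^^^^^^^^^^^^^^^^^^^^^^^^^^^^^^^^^^^^^^^^^^^^^^^^^^^^^^^
  File "kin.py", line 24, in ik
    s=least_squares(f,x,bounds=(LO+.02,HI-.02))
    return func(*args, **kwargs)
    raise ValueError("Initial guess is outside of provided bounds")
ValueError: Initial guess is outside of provided bounds
```

>>> play_rows(
  translation=[
    [0,-0.02,0],
    [0,-0.02,0],
    [0,-0.02,0],
    [0,-0.02,0],
    [0,0,0],
  ],
  delta_rot=[
    [9,0,0],
    [9,0,0],
    [9,0,0],
    [9,0,0],
    [0,0,0],
  ],
  grip=[1,1,1,1,1],
)

```text
clock: 3.7
tool_pos: [0.4354, 0.1168, 0.3204]
eef_rot: [0.951, -0.003, -0.0, -0.309]
contact_force: [0.8, 0.9, -0.2]
opening: 1.001
finger_force: 0.0
```

```bash
python3 fit.py | tail -1
```

```text
[ 0.418  0.576 -0.675  2.13  -0.584  0.509 -1.222]
```

>>> play_rows(
  translation=[
    [0,0,0],
    [0,0,0],
    [0,0,0],
    [0,0,0],
    [0,0,0],
    [0,0,0],
    [0,0,0],
    [0,0,0],
    [0,0,0],
  ],
  delta_rot=[
    [-9,0,0],
    [-9,0,0],
    [-9,0,0],
    [-9,0,0],
    [0,-9,0],
    [0,-9,0],
    [0,-9,0],
    [0,-9,0],
    [0,0,0],
  ],
  grip=[1,1,1,1,1,1,1,1,1],
)

```text
clock: 4.82
tool_pos: [0.4364, 0.119, 0.3201]
eef_rot: [0.951, -0.001, -0.308, 0.002]
contact_force: [-0.1, 0.1, 0.4]
opening: 0.999
finger_force: 0.0
```

```bash
python3 fit.py | tail -1
python3 - <<'E'
import re
t=open("kin.py").read()
t=t.replace("m[k][:,2];x=lambda k:m[k][:,0]","m[k][:,2];x=lambda k:m[k][:,0];y=lambda k:m[k][:,1]")
t=t.replace("return np.c_[[0,0,1.],z(1),x(1),z(3),x(3),z(5),x(5)]","return np.c_[[0,0,1.],x(0),y(0),z(1),x(1),y(1),z(3),x(3),y(3),z(5),x(5),y(5)]")
t=t.replace("prior=np.array([.34,.4,0,.4,0,.2,0])","prior=np.array([.3,0,0,.4,0,0,.4,0,0,.2,0,0])").replace("np.eye(7)","np.eye(12)").replace("w=1e-4","w=1e-5")
t=t.replace("LO+.01,HI-.01","LO+.03,HI-.03")
open("kin.py","w").write(t)
E
timeout 400 python3 kin.py
```

```text
[-0.239  0.694 -0.068  1.675 -0.132  1.379 -1.811]
L [ 3.472e-01  1.000e-04 -9.400e-03  5.632e-01  0.000e+00 -9.400e-03
  3.449e-01  1.000e-04 -2.700e-02  2.620e-01 -0.000e+00 -3.000e-04] res [0.0, 0.0, 0.0, 0.0, -0.0, -0.0, -0.0, -0.0, -0.0, -0.0, -0.0, -0.0, 0.0, -0.0, 0.0]
[0.518, 0.197, 0.065] 0 ['a', 'a', 'a', 'a', 'a', 'a']
[0.518, 0.197, 0.065] 45 ['ab', 'a', 'a', 'a', 'a', 'a']
[0.518, 0.197, 0.065] 90 ['ab', 'ab', 'ab', 'ab', 'ab', 'ab']
[0.518, 0.197, 0.065] 135 ['ab', 'ab', 'ab', 'ab', 'ab', 'ab']
[0.518, 0.197, 0.065] 180 ['ab', 'ab', 'ab', 'ab', '-', '-']
[0.518, 0.197, 0.065] -45 ['ab', 'ab', 'ab', 'ab', 'a', 'a']
[0.518, 0.197, 0.065] -90 ['a', 'a', 'a', 'a', 'a', 'a']
[0.518, 0.197, 0.065] -135 ['ab', 'ab', 'ab', 'ab', '-', '-']
[0.518, 0.0, 0.065] 0 ['a', 'a', '-', '-', '-', '-']
[0.518, 0.0, 0.065] 45 ['ab', 'ab', 'ab', 'ab', 'ab', '-']
[0.518, 0.0, 0.065] 90 ['ab', 'ab', 'ab', 'ab', 'ab', 'ab']
[0.518, 0.0, 0.065] 135 ['ab', 'ab', 'ab', 'ab', 'ab', 'ab']
[0.518, 0.0, 0.065] 180 ['ab', 'ab', 'ab', 'ab', '-', '-']
[0.518, 0.0, 0.065] -45 ['a', 'a', 'a', 'a', 'a', 'a']
[0.518, 0.0, 0.065] -90 ['ab', 'ab', 'ab', 'a', 'a', 'a']
[0.518, 0.0, 0.065] -135 ['ab', 'ab', 'ab', 'ab', 'ab', 'ab']
[0.617, -0.165, 0.1] 0 ['ab', 'a', 'a', 'a', 'a', 'a']
[0.617, -0.165, 0.1] 45 ['ab', 'ab', 'ab', 'ab', 'ab', 'ab']
[0.617, -0.165, 0.1] 90 ['ab', 'ab', 'ab', 'ab', 'ab', 'ab']
[0.617, -0.165, 0.1] 135 ['ab', 'ab', 'ab', '-', '-', '-']
[0.617, -0.165, 0.1] 180 ['ab', 'ab', 'ab', '-', '-', '-']
[0.617, -0.165, 0.1] -45 ['ab', 'a', 'a', 'a', 'a', 'a']
[0.617, -0.165, 0.1] -90 ['ab', 'ab', 'ab', 'ab', 'a', 'a']
[0.617, -0.165, 0.1] -135 ['ab', 'ab', 'ab', 'ab', 'ab', 'ab']
```

```bash
cat > plan.py <<'E'
from kin import *
from scipy.linalg import logm
def H(p,M): T=np.eye(4);T[:3,:3]=M;T[:3,3]=p;return T
def pose(G,az,tilt,flip=0,back=0.):
    az,tilt=np.radians([az,tilt]);z=np.array([np.cos(az)*np.sin(tilt),np.sin(az)*np.sin(tilt),-np.cos(tilt)]);y=np.array([-np.sin(az),np.cos(az),0.])*(-1 if flip else 1)
    return H(np.array(G)-(.045+back)*z,np.c_[np.cross(y,z),y,z])
def state():
    s=r.get_state();return s["q"],H(s["tool_pos"],R.from_quat(s["eef_rot"]).as_matrix())
def twist(A,B):
    """equal rows from A to B"""
    w0=R.from_matrix(A[:3,:3].T@B[:3,:3]).as_rotvec();d=np.linalg.norm(B[:3,3]-A[:3,3])
    return w0,d
def rows(A,B,n=None,lin=.05,ang=9.):
    w,d=twist(A,B);deg=np.degrees(np.linalg.norm(w));n=n or max(1,int(np.ceil(max(d/lin,deg/ang))))
    X=logm(np.linalg.inv(A)@B).real
    # row = translation in tool axes, then rotation: same increments each row
    from scipy.linalg import expm
    E=expm(X/n);t=np.round(E[:3,3],4);rv=np.round(np.degrees(R.from_matrix(E[:3,:3]).as_rotvec()),2)
    return n,t,rv
def apply(A,n,t,rv):
    E=H(t,R.from_rotvec(np.radians(rv)).as_matrix());o=[]
    for _ in range(n):A=A@E;o.append(A)
    return o
def jac(q):
    J=np.zeros((6,7));p0,M0=fk(q)
    for i in range(7):
        d=np.zeros(7);d[i]=1e-5;p,M=fk(q+d);J[:3,i]=(p-p0)/1e-5;J[3:,i]=R.from_matrix(M@M0.T).as_rotvec()/1e-5
    return J
def sim(q,Ts):
    mn=9;q=q.copy();w=0;zz=9
    for T in Ts:
        for _ in range(8):
            p,M=fk(q);e=np.r_[T[:3,3]-p,R.from_matrix(T[:3,:3]@M.T).as_rotvec()];J=jac(q)
            q=np.clip(q+J.T@np.linalg.solve(J@J.T+1e-4*np.eye(6),e),LO,HI)
        w=max(w,np.abs(e).max());mg=np.minimum(q-LO,HI-q);mn=min(mn,mg.min())
    return q,mn,w
def wrist(q):
    m=mats(q);C=cols(q)@np.diag(L);return C[:,:6].sum(1),C[:,:9].sum(1)
def run(way,q=None,A=None,quiet=False):
    if A is None:q,A=state()
    for nm,B,*n in way:
        n,t,rv=rows(A,B,*n);Ts=apply(A,n,t,rv);q,mn,w=sim(q,Ts)
        e,ws=wrist(q)
        print(nm,n,t.tolist(),rv.tolist(),"| marg %.2f err %.4f"%(mn,w),"low z %.3f"%min(T[2,3] for T in Ts),"elb",e.round(2),"wr",ws.round(2),q.round(2).tolist());A=Ts[-1]
E
cat > a.py <<'E'
from plan import *
W=[.5185,.197,.055]
for fl in(0,1):
    print("flip",fl)
    run([("mid",pose([.5,.05,.25],90,30,fl)),("pre",pose(W,90,75,fl,.09)),("in",pose(W,90,75,fl)),("up",pose([.5185,.197,.09],90,75,fl)),
    ("tip",pose([.5185,.13,.10],90,-15,fl)),("down",pose([.5185,.13,.023],90,-15,fl))])
print(np.array(state()[1]).round(3))
E
python3 a.py
```

```text
flip 0
mid 11 [0.0107, 0.0027, -0.0036] [4.47, 0.4, 6.86] | marg 0.14 err 0.0000 low z 0.289 elb [ 0.33 -0.02  0.81] wr [ 0.5  -0.1   0.52] [0.02, 0.62, 0.16, 1.97, -0.86, 0.86, -2.32]
pre 5 [0.025, -0.0037, 0.0334] [-0.0, -9.0, -0.0] | marg 0.00 err 0.0309 low z 0.090 elb [ 0.46 -0.31  0.48] wr [ 0.52 -0.19  0.16] [0.56, 1.34, -0.5, 1.81, -1.0, 0.89, -1.85]
in 2 [-0.0001, 0.0, 0.0449] [-0.01, 0.0, -0.01] | marg 0.00 err 0.0099 low z 0.067 elb [ 0.47 -0.3   0.41] wr [ 0.52 -0.1   0.13] [0.54, 1.46, -0.72, 1.85, -1.0, 0.62, -1.86]
up 1 [-0.0338, 0.0001, -0.009] [0.0, 0.01, 0.01] | marg 0.00 err 0.0017 low z 0.102 elb [ 0.46 -0.31  0.44] wr [ 0.52 -0.1   0.17] [0.55, 1.4, -0.76, 1.88, -1.0, 0.6, -1.9]
tip 10 [-0.0015, -0.0, -0.0046] [0.0, 9.0, 0.0] | marg 0.00 err 0.0207 low z 0.104 elb [0.31 0.39 0.61] wr [0.52 0.21 0.4 ] [-0.94, 1.09, 0.92, 1.92, -0.92, 0.7, -2.66]
down 2 [-0.0102, -0.0, 0.0371] [0.0, -0.0, 0.0] | marg 0.00 err 0.0039 low z 0.067 elb [0.35 0.39 0.56] wr [0.52 0.21 0.32] [-0.87, 1.17, 0.76, 1.92, -1.0, 0.55, -2.65]
flip 1
mid 12 [-0.0011, 0.0108, 0.0011] [-0.38, 4.29,
[... 424 characters left out ...]
52 -0.1   0.13] [0.73, 1.68, -1.14, 1.84, -0.01, 0.39, 0.37]
up 1 [0.0338, -0.0, -0.009] [0.01, -0.01, 0.01] | marg 0.30 err 0.0000 low z 0.102 elb [ 0.41 -0.39  0.32] wr [ 0.52 -0.1   0.17] [0.73, 1.62, -1.17, 1.87, -0.04, 0.38, 0.34]
tip 10 [0.0015, -0.0, -0.0046] [-0.0, -9.0, -0.0] | marg 0.14 err 0.0000 low z 0.104 elb [0.36 0.25 0.7 ] wr [0.52 0.21 0.4 ] [-0.65, 0.89, 0.32, 1.9, -0.02, 0.48, -0.41]
down 2 [0.0102, -0.0, 0.0371] [-0.0, 0.0, 0.0] | marg 0.31 err 0.0000 low z 0.067 elb [0.4  0.27 0.64] wr [0.52 0.21 0.32] [-0.63, 1.03, 0.29, 1.91, -0.04, 0.35, -0.43]
[[ 0.81   0.    -0.586  0.436]
 [-0.003 -1.    -0.004  0.119]
 [-0.586  0.005 -0.81   0.32 ]
 [ 0.     0.     0.     1.   ]]
```

```bash
cat > a.py <<'E'
from plan import *
W=[.5185,.197,.055]
run([("mid",pose([.5,.05,.22],90,35,1)),("pre",pose(W,90,75,1,.085))])
E
python3 a.py
```

```text
mid 13 [-0.0011, 0.0111, 0.0034] [-0.04, 4.25, -7.3] | marg 0.51 err 0.0000 low z 0.256 elb [ 0.32 -0.28  0.72] wr [ 0.5  -0.13  0.47] [0.68, 0.85, -0.91, 1.96, 0.04, 0.56, -0.05]
pre 5 [-0.0205, 0.0036, 0.029] [-0.0, 8.0, 0.01] | marg 0.32 err 0.0000 low z 0.089 elb [ 0.35 -0.44  0.31] wr [ 0.52 -0.18  0.16] [0.87, 1.63, -1.15, 1.8, 0.04, 0.57, 0.32]
```

>>> play_rows(
  translation=[
    [-0.0011,0.0111,0.0034],
    [-0.0011,0.0111,0.0034],
    [-0.0011,0.0111,0.0034],
    [-0.0011,0.0111,0.0034],
    [-0.0011,0.0111,0.0034],
    [-0.0011,0.0111,0.0034],
    [-0.0011,0.0111,0.0034],
    [-0.0011,0.0111,0.0034],
    [-0.0011,0.0111,0.0034],
    [-0.0011,0.0111,0.0034],
    [-0.0011,0.0111,0.0034],
    [-0.0011,0.0111,0.0034],
    [-0.0011,0.0111,0.0034],
    [0,0,0],
  ],
  delta_rot=[
    [-0.04,4.25,-7.3],
    [-0.04,4.25,-7.3],
    [-0.04,4.25,-7.3],
    [-0.04,4.25,-7.3],
    [-0.04,4.25,-7.3],
    [-0.04,4.25,-7.3],
    [-0.04,4.25,-7.3],
    [-0.04,4.25,-7.3],
    [-0.04,4.25,-7.3],
    [-0.04,4.25,-7.3],
    [-0.04,4.25,-7.3],
    [-0.04,4.25,-7.3],
    [-0.04,4.25,-7.3],
    [0,0,0],
  ],
  grip=[1,1,1,1,1,1,1,1,1,1,1,1,1,1],
)

```text
clock: 6.58
tool_pos: [0.499, 0.024, 0.2561]
eef_rot: [0.675, 0.673, 0.213, -0.214]
contact_force: [-0.1, -0.4, -0.7]
opening: 1.002
finger_force: 0.0
```

```bash
cat > a.py <<'E'
from plan import *
W=[.5185,.197,.055]
print(state()[0].round(2))
run([("pre",pose(W,90,75,1,.085))])
E
python3 fit.py >/dev/null;python3 a.py
```

```text
[ 0.68  0.85 -0.91  1.96  0.03  0.56 -0.05]
pre 5 [-0.0205, 0.0039, 0.029] [0.01, 7.98, -0.04] | marg 0.32 err 0.0000 low z 0.089 elb [ 0.35 -0.44  0.31] wr [ 0.52 -0.18  0.16] [0.86, 1.63, -1.15, 1.8, 0.04, 0.57, 0.32]
```

>>> play_rows(
  translation=[
    [-0.0205,0.0039,0.029],
    [-0.0205,0.0039,0.029],
    [-0.0205,0.0039,0.029],
    [-0.0205,0.0039,0.029],
    [-0.0205,0.0039,0.029],
    [0,0,0],
  ],
  delta_rot=[
    [0,8,0],
    [0,8,0],
    [0,8,0],
    [0,8,0],
    [0,7.9,-0.2],
    [0,0,0],
  ],
  grip=[1,1,1,1,1,1],
)

```text
clock: 7.32
tool_pos: [0.5148, 0.0758, 0.0833]
eef_rot: [0.561, 0.559, 0.427, -0.436]
contact_force: [0.3, 0.0, 0.2]
opening: 0.999
finger_force: 0.0
```

```bash
python3 - <<'E'
from plan import *
import cv2
W=[.5185,.197,.055]
im=r.snapshot("scene");im2=r.snapshot("wrist")
cv2.imwrite("pics/b.png",np.hstack([im[100:380,150:550],cv2.resize(im2,(373,280))]))
run([("in",pose(W,90,75,1,.007))])
E
```

```text
in 2 [-0.0016, 0.0001, 0.0382] [-0.09, 0.01, 0.1] | marg 0.31 err 0.0000 low z 0.069 elb [ 0.4  -0.39  0.28] wr [ 0.52 -0.11  0.14] [0.75, 1.68, -1.16, 1.84, 0.04, 0.41, 0.32]
```

View pics/b.png

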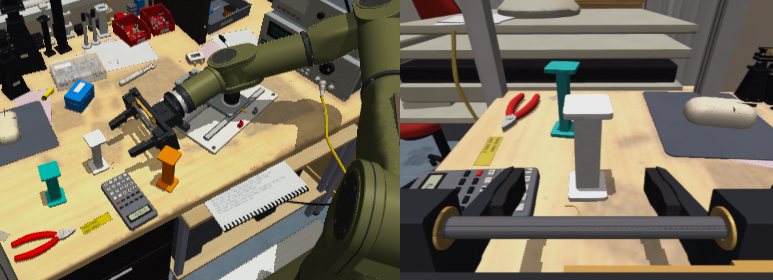

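The scene view shows the gripper beside the silver section and clear of the orange one. In the wrist view, the silver tube at about (588,150) stands between the fingers. Going in.

>>> play_rows(
  translation=[
    [-0.001,0,0.025],
    [-0.001,0,0.025],
    [-0.001,0,0.0265],
    [0,0,0],
    [0,0,0],
    [0,0,0],
    [0,0,0],
    [0,0,0],
    [0,0,0],
  ],
  delta_rot=[
    [0,0,0],
    [0,0,0],
    [0,0,0],
    [0,0,0],
    [0,0,0],
    [0,0,0],
    [0,0,0],
    [0,0,0],
    [0,0,0],
  ],
  grip=[1,1,1,-1,-1,-1,-1,-1,-1],
  squeeze=25,
)

```text
clock: 8.55
tool_pos: [0.5184, 0.1463, 0.0668]
eef_rot: [0.56, 0.561, 0.432, -0.431]
contact_force: [0.3, 1.2, 0.6]
opening: 0.344
finger_force: 0.0
```

```bash
cat > a.py <<'E'
from plan import *
s=r.get_state();print(s["opening"]*88,s["finger_force"],s["tool_pos"])
W=[.5185,.197,.055]
run([("up",pose([.5185,.195,.10],90,75,1,.007)),("tip",pose([.5185,.13,.10],90,-15,1,.007)),("down",pose([.5185,.13,.0235],90,-15,1,.007))])
E
python3 a.py
```

```text
30.23997117367429 0.0 [0.51844779 0.14629071 0.06684366]
up 1 [0.0447, 0.0001, -0.0134] [-0.03, -0.2, 0.1] | marg 0.28 err 0.0000 low z 0.113 elb [ 0.4  -0.4   0.32] wr [ 0.52 -0.11  0.18] [0.75, 1.61, -1.19, 1.88, 0.01, 0.4, 0.28]
tip 11 [0.002, 0.0, -0.0031] [-0.0, -8.18, 0.0] | marg 0.16 err 0.0000 low z 0.116 elb [0.36 0.24 0.71] wr [0.52 0.21 0.4 ] [-0.63, 0.87, 0.27, 1.9, 0.06, 0.5, -0.49]
down 2 [0.0096, 0.0, 0.0369] [0.0, -0.01, 0.0] | marg 0.32 err 0.0000 low z 0.074 elb [0.4  0.26 0.65] wr [0.52 0.21 0.33] [-0.62, 1.01, 0.26, 1.91, 0.05, 0.36, -0.51]
```

>>> play_rows(
  translation=[
    [0,0,0],
    [0,0,0],
    [0,0,0],
    [0,0,0],
    [0,0,0],
  ],
  delta_rot=[
    [0,0,0],
    [0,0,0],
    [0,0,0],
    [0,0,0],
    [0,0,0],
  ],
  grip=[-1,-1,-1,-1,-1],
  squeeze=30,
)

```text
clock: 9.18
tool_pos: [0.5185, 0.1464, 0.0669]
eef_rot: [0.56, 0.561, 0.432, -0.431]
contact_force: [0.2, 1.0, 0.1]
opening: 0.291
finger_force: 29.9
```

>>> play_rows(
  translation=[
    [0.015,0,-0.0045],
    [0.015,0,-0.0045],
    [0.015,0,-0.0045],
    [0,0,0],
  ],
  delta_rot=[
    [0,0,0],
    [0,0,0],
    [0,0,0],
    [0,0,0],
  ],
  grip=[-1,-1,-1,-1],
)

```text
clock: 9.68
tool_pos: [0.5186, 0.1448, 0.1158]
eef_rot: [0.559, 0.562, 0.432, -0.431]
contact_force: [-0.2, 0.2, -1.6]
opening: 0.287
finger_force: 29.9
```

>>> play_rows(
  translation=[
    [0.0011,0,-0.0017],
    [0.0011,0,-0.0017],
    [0.0011,0,-0.0017],
    [0.0011,0,-0.0017],
    [0.0011,0,-0.0017],
    [0.0011,0,-0.0017],
    [0.0011,0,-0.0017],
    [0.0011,0,-0.0017],
    [0.0011,0,-0.0017],
    [0.0011,0,-0.0017],
    [0.0011,0,-0.0017],
    [0.0011,0,-0.0017],
    [0.0011,0,-0.0017],
    [0.0011,0,-0.0017],
    [0.0011,0,-0.0017],
    [0.0011,0,-0.0017],
    [0.0011,0,-0.0017],
    [0.0011,0,-0.0017],
    [0,0,0],
  ],
  delta_rot=[
    [0,-5,0],
    [0,-5,0],
    [0,-5,0],
    [0,-5,0],
    [0,-5,0],
    [0,-5,0],
    [0,-5,0],
    [0,-5,0],
    [0,-5,0],
    [0,-5,0],
    [0,-5,0],
    [0,-5,0],
    [0,-5,0],
    [0,-5,0],
    [0,-5,0],
    [0,-5,0],
    [0,-5,0],
    [0,-5,0],
    [0,0,0],
  ],
  grip=[-1,-1,-1,-1,-1,-1,-1,-1,-1,-1,-1,-1,-1,-1,-1,-1,-1,-1,-1],
)

```text
clock: 12.05
tool_pos: [0.5172, 0.1478, 0.1457]
eef_rot: [0.699, 0.703, -0.09, 0.091]
contact_force: [0.6, 0.2, -1.7]
opening: 0.292
finger_force: 29.9
```

```bash
cat > a.py <<'E'
from plan import *
import cv2
s=r.get_state();print(s["opening"]*88,s["finger_force"],s["tool_pos"],s["contact_force"])
A=state()[1];print((A[:3,3]+.052*A[:3,2]).round(4),A[:3,:3].round(3).tolist())
im=r.snapshot("scene");im2=r.snapshot("wrist")
cv2.imwrite("pics/c.png",np.hstack([im[100:380,150:550],cv2.resize(im2,(373,280))]))
run([("down",pose([.5185,.13,.0235],90,-15,1,.007))])
E
python3 a.py
```

```text
25.687109782293536 29.9213239538949 [0.51717244 0.14779823 0.14573206] [ 0.56230294  0.23518612 -1.67066532]
[0.5173 0.1346 0.0954] [[-0.006, 1.0, 0.002], [0.967, 0.006, -0.254], [-0.254, -0.0, -0.967]]
down 2 [0.0085, 0.0004, 0.0353] [0.02, -0.12, 0.04] | marg 0.32 err 0.0000 low z 0.074 elb [0.4  0.26 0.65] wr [0.52 0.21 0.33] [-0.62, 1.01, 0.26, 1.91, 0.05, 0.36, -0.51]
```

View pics/c.png

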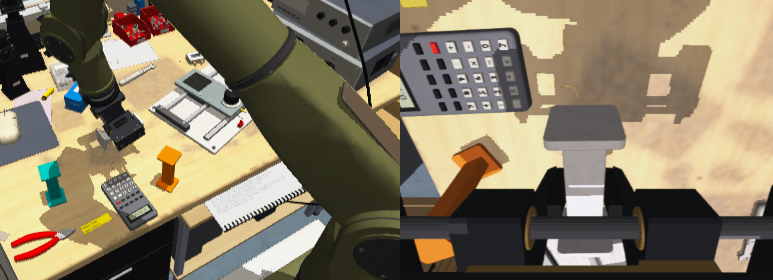

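The section is held lying, with one flange at (585,125) in the wrist half of the picture. Now I lower it, release it and turn the open hand about it.

>>> play_rows(
  translation=[
    [0.0021,0.0001,0.0088],
    [0.0021,0.0001,0.0088],
    [0.0021,0.0001,0.0088],
    [0.0021,0.0001,0.0088],
    [0.0021,0.0001,0.0088],
    [0.0021,0.0001,0.0088],
    [0.0021,0.0001,0.0088],
    [0.0021,0.0001,0.0088],
    [0,0,0],
    [0,0,0],
  ],
  delta_rot=[
    [0,0,0],
    [0,0,0],
    [0,0,0],
    [0,0,0],
    [0,0,0],
    [0,0,0],
    [0,0,0],
    [0,0,0],
    [0,0,0],
    [0,0,0],
  ],
  grip=[-1,-1,-1,-1,-1,-1,-1,-1,-1,-1],
)

```text
clock: 13.4
tool_pos: [0.5192, 0.1432, 0.0744]
eef_rot: [0.701, 0.702, -0.09, 0.092]
contact_force: [0.3, -0.6, -2.0]
opening: 0.291
finger_force: 29.9
```

```bash
cat > a.py <<'E'
from plan import *
s=r.get_state();print(s["contact_force"],s["finger_force"])
A=state()[1];print((A[:3,3]+.052*A[:3,2]).round(4))
G=A[:3,3]+.052*A[:3,2]
run([("turn",pose([G[0],G[1],.0215],90,15,1,.007))])
E
python3 a.py
```

```text
[ 0.29753011 -0.60660297 -2.03372224] 29.921309533528984
[0.5194 0.1299 0.0242]
turn 4 [-0.0067, 0.0, 0.0011] [0.03, 7.45, 0.02] | marg 0.10 err 0.0000 low z 0.072 elb [ 0.47 -0.02  0.66] wr [0.52 0.05 0.33] [0.01, 0.98, -0.32, 2.0, 0.05, 0.14, -0.22]
```

>>> play_rows(
  translation=[
    [0.0006,0,0.0024],
    [0,0,0],
    [0,0,0],
    [0,0,0],
    [0,0,0],
    [0,0,0],
    [0,0,0],
    [-0.0067,0,0.0011],
    [-0.0067,0,0.0011],
    [-0.0067,0,0.0011],
    [-0.0067,0,0.0011],
    [0,0,0],
  ],
  delta_rot=[
    [0,0,0],
    [0,0,0],
    [0,0,0],
    [0,0,0],
    [0,0,0],
    [0,0,0],
    [0,0,0],
    [0,7.5,0],
    [0,7.5,0],
    [0,7.5,0],
    [0,7.5,0],
    [0,0,0],
  ],
  grip=[-1,-1,-0.2,-0.1,0.1,0.3,0.3,0.3,0.3,0.3,0.3,0.3],
)

```text
clock: 14.9
tool_pos: [0.5198, 0.1107, 0.0684]
eef_rot: [0.704, 0.698, 0.093, -0.092]
contact_force: [0.3, 0.1, -0.7]
opening: 0.644
finger_force: 0.0
```

```bash
cat > a.py <<'E'
from plan import *
import cv2
s=r.get_state();print(s["contact_force"],s["finger_force"],s["opening"]*88)
A=state()[1];print((A[:3,3]+.052*A[:3,2]).round(4),A[:3,:3].round(3).tolist())
im=r.snapshot("scene");im2=r.snapshot("wrist")
print(r.look_for("wrist","waveguide"))
cv2.imwrite("pics/d.png",np.hstack([im[100:380,150:550],cv2.resize(im2,(373,280))]))
E
python3 a.py
```

```text
[ 0.32522867  0.09142619 -0.69010613] 0.0 56.655264518410874
[0.5199 0.1242 0.0182] [[0.009, 1.0, 0.002], [0.966, -0.009, 0.26], [0.26, -0.0, -0.966]]
[{'point': [0.5168, 0.1389, 0.0283], 'confidence': 0.56}]
```

View pics/d.png

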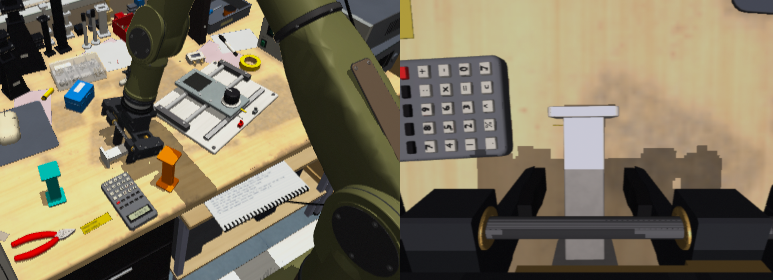

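The section lies flat, with its foot flange at about (583,112) and the open fingers straddling the tube. Now I close.

>>> play_rows(
  translation=[
    [0,0,0],
    [0,0,0],
    [0,0,0],
    [0,0,0],
    [0,0,0],
    [0,0,0],
    [0,0,0],
    [0,0,0],
    [0,0,0],
  ],
  delta_rot=[
    [0,0,0],
    [0,0,0],
    [0,0,0],
    [0,0,0],
    [0,0,0],
    [0,0,0],
    [0,0,0],
    [0,0,0],
    [0,0,0],
  ],
  grip=[-1,-1,-1,-1,-1,-1,-1,-1,-1],
  squeeze=30,
)

```text
clock: 16.18
tool_pos: [0.5193, 0.1165, 0.0693]
eef_rot: [0.7, 0.701, 0.094, -0.093]
contact_force: [-0.1, 1.0, 1.0]
opening: 0.292
finger_force: 30.0
```

```bash
cat > a.py <<'E'
from plan import *
s=r.get_state();print(s["contact_force"],s["finger_force"],s["opening"]*88)
b=.004;P=np.array([.6166,-.1652,.1015])
for az in(105.36,195.36):
    print(az)
    run([("up",pose([.5195,.1235,.15],90,15,1,b)),("mid",pose(P+[-.04,.15,.08],(90+az)/2,-30,1,b),None,.05,6),("over",pose(P+[0,0,.05],az,-75,1,b),None,.05,6),("down",pose(P+[0,0,.004],az,-75,1,b)),("retreat",pose(P+[0,0,.002],az,-75,1,b+.1))])
E
python3 a.py
```

```text
[-0.14597974  1.04611157  1.02914114] 29.998678229749203 25.680865242009563
105.36
up 3 [0.0093, 0.0001, -0.0417] [0.03, -0.06, 0.03] | marg 0.17 err 0.0000 low z 0.112 elb [ 0.38 -0.04  0.76] wr [0.52 0.04 0.45] [0.06, 0.76, -0.39, 1.97, 0.02, 0.4, -0.23]
mid 8 [-0.0137, 0.006, -0.0023] [-0.13, -5.62, -0.97] | marg 0.39 err 0.0000 low z 0.196 elb [0.36 0.19 0.74] wr [0.56 0.14 0.45] [-0.52, 0.81, 0.34, 1.84, 0.47, 0.65, -0.53]
over 8 [-0.0051, 0.0006, 0.0179] [-0.78, -5.61, -0.6] | marg 0.30 err 0.0000 low z 0.164 elb [0.4  0.4  0.39] wr [0.54 0.12 0.23] [-0.82, 1.49, 1.01, 1.92, 0.86, 0.34, -1.06]
down 1 [0.0446, 0.0003, 0.0118] [-0.04, -0.04, -0.02] | marg 0.30 err 0.0000 low z 0.118 elb [0.4  0.4  0.35] wr [0.54 0.12 0.19] [-0.82, 1.57, 0.98, 1.88, 0.82, 0.34, -1.1]
retreat 2 [0.001, -0.0, -0.0497] [0.0, 0.0, -0.0] | marg 0.40 err 0.0000 low z 0.130 elb [0.34 0.44 0.41] wr [0.51 0.22 0.21] [-0.94, 1.45, 0.86, 1.88, 0.74, 0.55, -1.03]
195.36
up 3 [0.0093, 0.0001, -0.0417] [0.03, -0.06, 0.03] | marg 0.17 err 0.0000 low z 0.112 elb [ 0.38 -0.04  0.76] wr [0.52 0.04 0.45] [0.06, 0.76, -0.39, 1.97, 0.02, 0.4, -0.23]
mid 12 [-0.0105, -0.0007, -0.0013] [-0.59, -3.48, -4.46] | marg 0.00 err 0.1158 low z 0.195 elb [0.33 0.24 0.73] wr [0.45 0.08 0.45] [-0.68, 0.81, 0.69, 2.18, 0.8, 0.04, -0.14]
over 12 [0.0002, -0.0152, 0.0064] [-3.57, -3.47, -2.74] | marg 0.00 err 1.1013 low z 0.164 elb [ 0.55 -0.09  0.45] wr [ 0.33 -0.25  0.23] [0.13, 1.39, 0.7, 2.32, 3.83, 2.09, -1.83]
down 1 [0.0438, 0.0004, 0.0118] [0.05, -0.03, 0.0] | marg 0.00 err 0.0077 low z 0.118 elb [ 0.55 -0.1   0.41] wr [ 0.33 -0.25  0.19] [0.15, 1.46, 0.62, 2.27, 3.79, 2.09, -1.77]
retreat 2 [0.001, 0.0, -0.0497] [0.0, 0.0, 0.0] | marg 0.00 err 0.0202 low z 0.130 elb [ 0.5  -0.25  0.43] wr [ 0.23 -0.27  0.21] [0.43, 1.42, 0.48, 2.43, 4.13, 2.09, -1.34]
```

```bash
cat > a.py <<'E'
from plan import *
for px in((133,303),(135,133),(120,303)):
    print(px,least_squares(lambda v:(proj("top",[[v[0],v[1],0]])[0]-px),[.4,.2]).x.round(3))
b=.005;P=np.array([.6166,-.1652,.0955]);az=105.36
run([("up",pose([.5195,.1295,.15],90,15,1,b)),("mid",pose(P+[-.04,.15,.085],(90+az)/2,-30,1,b),None,.05,6),("over",pose(P+[0,0,.05],az,-75,1,b),None,.05,6),("down",pose(P+[0,0,.004],az,-75,1,b)),("retreat",pose(P+[0,0,.002],az,-75,1,b+.045)),("ret2",pose(P+[0,0,.1],az,-50,1,b+.09))])
E
python3 a.py
```

```text
(133, 303) [0.321 0.458]
(135, 133) [0.77  0.467]
(120, 303) [0.321 0.492]
up 3 [0.0113, 0.0001, -0.0415] [0.03, -0.06, 0.03] | marg 0.17 err 0.0000 low z 0.112 elb [ 0.38 -0.04  0.76] wr [0.52 0.05 0.45] [0.05, 0.75, -0.39, 1.97, 0.01, 0.4, -0.24]
mid 8 [-0.0143, 0.006, -0.0021] [-0.13, -5.62, -0.97] | marg 0.39 err 0.0000 low z 0.196 elb [0.36 0.19 0.73] wr [0.56 0.14 0.45] [-0.52, 0.81, 0.34, 1.84, 0.47, 0.65, -0.53]
over 8 [-0.0045, 0.0005, 0.0184] [-0.78, -5.61, -0.6] | marg 0.30 err 0.0000 low z 0.158 elb [0.4  0.4  0.38] wr [0.54 0.13 0.23] [-0.82, 1.5, 1.01, 1.91, 0.85, 0.34, -1.06]
down 1 [0.0441, 0.0003, 0.0119] [-0.04, -0.04, -0.02] | marg 0.30 err 0.0000 low z 0.112 elb [0.4  0.4  0.34] wr [0.54 0.13 0.18] [-0.82, 1.58, 0.97, 1.88, 0.82, 0.34, -1.1]
retreat 1 [0.0019, 0.0, -0.0445] [0.0, 0.0, -0.0] | marg 0.39 err 0.0000 low z 0.122 elb [0.37 0.42 0.37] wr [0.52 0.17 0.19] [-0.88, 1.53, 0.92, 1.88, 0.78, 0.43, -1.07]
ret2 4 [-0.0359, 0.0, -0.0205] [0.0, 6.25, -0.0] | marg 0.37 err 0.0000 low z 0.162 elb [0.34 0.26 0.71] wr [0.53 0.13 0.45] [-0.7, 0.87, 0.68, 1.91, 0.74, 0.57, -0.61]
```

```bash
cat > a.py <<'E'
from plan import *
b=.005;P=np.array([.6166,-.1652,.0955]);az=105.36
for t in(15,22,26):
    print(t);f=t-90
    run([("turn",pose([.5195,.1295,.021],90,t,1,b)),("up",pose([.5195,.1295,.15],90,t,1,b)),("mid",pose(P+[-.04,.15,.085],(90+az)/2,-30,1,b),None,.05,6),("over",pose(P+[0,0,.05],az,f,1,b),None,.05,6),("down",pose(P+[0,0,.004],az,f,1,b))])
E
python3 a.py | grep -v -e mid -e up
```

```text
15
turn 1 [0.0001, 0.0002, -0.0] [0.09, -0.19, 0.1] | marg 0.09 err 0.0000 low z 0.069 elb [ 0.47 -0.02  0.66] wr [0.52 0.05 0.32] [0.01, 0.99, -0.32, 2.0, 0.06, 0.13, -0.22]
over 8 [-0.0045, 0.0005, 0.0183] [-0.78, -5.61, -0.6] | marg 0.30 err 0.0000 low z 0.158 elb [0.4  0.4  0.38] wr [0.54 0.13 0.23] [-0.82, 1.5, 1.01, 1.91, 0.85, 0.34, -1.06]
down 1 [0.0444, 0.0001, 0.0123] [0.02, -0.03, 0.01] | marg 0.30 err 0.0000 low z 0.112 elb [0.4  0.4  0.34] wr [0.54 0.13 0.18] [-0.82, 1.58, 0.97, 1.88, 0.81, 0.34, -1.1]
22
turn 1 [-0.006, 0.0002, 0.0003] [0.08, 6.81, 0.11] | marg 0.09 err 0.0000 low z 0.067 elb [ 0.47 -0.1   0.64] wr [0.52 0.01 0.31] [0.16, 1.03, -0.46, 2.0, 0.08, 0.13, -0.16]
over 7 [-0.0072, 0.0007, 0.0201] [-0.85, -5.42, -0.73] | marg 0.28 err 0.0000 low z 0.165 elb [0.41 0.37 0.45] wr [0.54 0.11 0.26] [-0.77, 1.38, 0.93, 1.93, 0.94, 0.32, -1.08]
down 1 [0.043, -0.0004, 0.0172] [0.02, 0.0, -0.03] | marg 0.26 err 0.0000 low z 0.118 elb [0.42 0.38 0.4 ] wr [0.54 0.11 0.22] [-0.77, 1.47, 0.91, 1.9, 0.92, 0.3, -1.13]
26
turn 2 [-0.0048, 0.0001, 0.0002] [0.04, 5.4, 0.06] | marg 0.08 err 0.0000 low z 0.066 elb [ 0.47 -0.14  0.62] wr [ 0.52 -0.01  0.3 ] [0.25, 1.07, -0.54, 2.0, 0.1, 0.13, -0.13]
over 6 [-0.0097, 0.001, 0.0228] [-0.95, -5.66, -0.89] | marg 0.28 err 0.0000 low z 0.167 elb [0.42 0.35 0.49] wr [0.54 0.11 0.28] [-0.73, 1.31, 0.88, 1.93, 0.98, 0.32, -1.07]
down 1 [0.041, -0.0002, 0.02] [0.02, 0.01, 0.01] | marg 0.25 err 0.0000 low z 0.121 elb [0.42 0.36 0.44] wr [0.54 0.11 0.24] [-0.74, 1.41, 0.88, 1.91, 0.97, 0.29, -1.13]
```

>>> play_rows(
  translation=[
    [0,0,0],
    [0,0,0],
    [0,0,0],
    [-0.0048,0.0001,0.0002],
    [-0.0048,0.0001,0.0002],
    [0,0,0],
    [0,0,0],
    [0,0,0],
    [0,0,0],
    [0,0,0],
    [0,0,0],
    [0,0,0],
  ],
  delta_rot=[
    [0,0,0],
    [0,0,0],
    [0,0,0],
    [0,5.4,0],
    [0,5.4,0],
    [0,0,0],
    [0,0,0],
    [0,0,0],
    [0,0,0],
    [0,0,0],
    [0,0,0],
    [0,0,0],
  ],
  grip=[-0.1,-0.1,-0.1,-0.1,-0.1,-0.1,-1,-1,-1,-1,-1,-1],
  squeeze=30,
)

```text
clock: 17.68
tool_pos: [0.5195, 0.1082, 0.0663]
eef_rot: [0.688, 0.69, 0.16, -0.159]
contact_force: [-0.5, 1.9, 4.0]
opening: 0.291
finger_force: 30.0
```

```bash
cat > a.py <<'E'
from plan import *
s=r.get_state();print(s["contact_force"],s["finger_force"],s["opening"]*88)
A=state()[1];t=np.degrees(np.arctan2(A[1,2],-A[2,2]));k=(A[2,3]-.021)/-A[2,2];ax=A[:3,3]+k*A[:3,2];print("tilt",t,"s",k,"axis pt",ax)
b=k-.045;f=t-90;P=np.array([.6166,-.1652,.045+.18-ax[1]]);az=105.36;print(P,f,b)
run([("up",pose([.5195,.1295,.15],90,t,1,b)),("mid",pose(P+[-.04,.15,.085],(90+az)/2,-30,1,b),None,.05,6),("over",pose(P+[0,0,.05],az,f,1,b),None,.05,6),("down",pose(P+[0,0,.004],az,f,1,b))])
E
python3 a.py
```

```text
[-0.51165362  1.8745692   4.02377344] 29.997628200799227 25.63480430773986
tilt 26.04402056075033 s 0.050431950651153426 axis pt [0.51960592 0.13035501 0.021     ]
[ 0.6166     -0.1652      0.09464499] -63.955979439249674 0.005431950651153428
up 3 [0.0186, 0.0001, -0.0388] [0.02, 0.0, 0.06] | marg 0.16 err 0.0000 low z 0.109 elb [ 0.39 -0.14  0.72] wr [ 0.52 -0.01  0.43] [0.3, 0.84, -0.64, 1.98, 0.03, 0.37, -0.17]
mid 10 [-0.0104, 0.0048, -0.003] [-0.03, -5.6, -0.8] | marg 0.35 err 0.0000 low z 0.193 elb [0.37 0.17 0.74] wr [0.56 0.14 0.45] [-0.49, 0.8, 0.28, 1.84, 0.53, 0.67, -0.59]
over 6 [-0.0097, 0.0009, 0.0228] [-0.95, -5.64, -0.89] | marg 0.28 err 0.0000 low z 0.167 elb [0.42 0.35 0.49] wr [0.54 0.11 0.28] [-0.73, 1.31, 0.88, 1.94, 0.98, 0.32, -1.07]
down 1 [0.0411, 0.0002, 0.0202] [0.02, -0.02, 0.0] | marg 0.25 err 0.0000 low z 0.121 elb [0.42 0.36 0.44] wr [0.54 0.11 0.24] [-0.74, 1.41, 0.87, 1.91, 0.97, 0.29, -1.13]
```

>>> play_rows(
  translation=[
    [0.0112,0,-0.0233],
    [0.0112,0,-0.0233],
    [0.0112,0,-0.0233],
    [0.0112,0,-0.0233],
    [0.0112,0,-0.0233],
    [-0.0104,0.0048,-0.003],
    [-0.0104,0.0048,-0.003],
    [-0.0104,0.0048,-0.003],
    [-0.0104,0.0048,-0.003],
    [-0.0104,0.0048,-0.003],
    [-0.0104,0.0048,-0.003],
    [-0.0104,0.0048,-0.003],
    [-0.0104,0.0048,-0.003],
    [-0.0104,0.0048,-0.003],
    [-0.0104,0.0048,-0.003],
    [0,0,0],
  ],
  delta_rot=[
    [0,0,0],
    [0,0,0],
    [0,0,0],
    [0,0,0],
    [0,0,0],
    [-0.03,-5.6,-0.8],
    [-0.03,-5.6,-0.8],
    [-0.03,-5.6,-0.8],
    [-0.03,-5.6,-0.8],
    [-0.03,-5.6,-0.8],
    [-0.03,-5.6,-0.8],
    [-0.03,-5.6,-0.8],
    [-0.03,-5.6,-0.8],
    [-0.03,-5.6,-0.8],
    [-0.03,-5.6,-0.8],
    [0,0,0],
  ],
  grip=[-1,-1,-1,-1,-1,-1,-1,-1,-1,-1,-1,-1,-1,-1,-1,-1],
)

```text
clock: 19.68
tool_pos: [0.5726, 0.0107, 0.2226]
eef_rot: [0.634, 0.728, -0.17, 0.196]
contact_force: [0.2, 0.4, -2.2]
opening: 0.292
finger_force: 30.0
```

```bash
cat > a.py <<'E'
from plan import *
import cv2
s=r.get_state();print(s["contact_force"],s["finger_force"],s["opening"]*88)
b=.0054;f=-63.96;P=np.array([.6166,-.1652,.0947]);az=105.36
im=r.snapshot("scene");im2=r.snapshot("wrist")
cv2.imwrite("pics/e.png",np.hstack([im[60:340,150:550],cv2.resize(im2,(373,280))]))
run([("over",pose(P+[0,0,.05],az,f,1,b),None,.05,5),("down",pose(P+[0,0,.004],az,f,1,b))])
E
python3 a.py
```

```text
[ 0.2100405   0.36909985 -2.19083603] 29.998173946514726 25.677490290494966
over 7 [-0.0082, 0.0009, 0.0195] [-0.8, -4.84, -0.76] | marg 0.28 err 0.0000 low z 0.167 elb [0.42 0.35 0.49] wr [0.54 0.11 0.28] [-0.74, 1.31, 0.88, 1.93, 0.97, 0.32, -1.06]
down 1 [0.0413, -0.0001, 0.0203] [-0.02, 0.02, -0.01] | marg 0.24 err 0.0000 low z 0.121 elb [0.42 0.36 0.44] wr [0.54 0.11 0.24] [-0.74, 1.41, 0.88, 1.91, 0.96, 0.28, -1.12]
```

View pics/e.png

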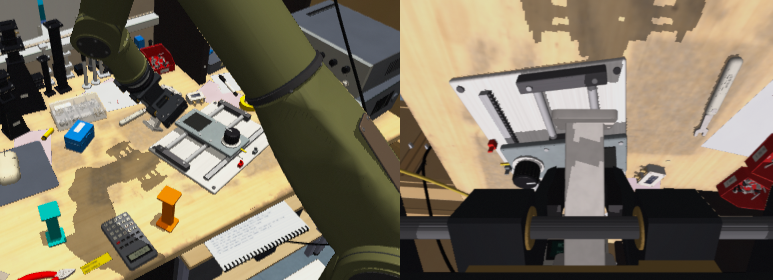

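The waveguide is still held, with its foot at about (588,115) in the wrist half and the stage ahead of it. Next I move over the pad.

>>> play_rows(
  translation=[
    [-0.0082,0.0009,0.0195],
    [-0.0082,0.0009,0.0195],
    [-0.0082,0.0009,0.0195],
    [-0.0082,0.0009,0.0195],
    [-0.0082,0.0009,0.0195],
    [-0.0082,0.0009,0.0195],
    [-0.0082,0.0009,0.0195],
    [0,0,0],
    [0,0,0],
  ],
  delta_rot=[
    [-0.8,-4.84,-0.76],
    [-0.8,-4.84,-0.76],
    [-0.8,-4.84,-0.76],
    [-0.8,-4.84,-0.76],
    [-0.8,-4.84,-0.76],
    [-0.8,-4.84,-0.76],
    [-0.8,-4.84,-0.76],
    [0,0,0],
    [0,0,0],
  ],
  grip=[-1,-1,-1,-1,-1,-1,-1,-1,-1],
)

```text
clock: 20.9
tool_pos: [0.6053, -0.1214, 0.1673]
eef_rot: [0.515, 0.674, -0.32, 0.421]
contact_force: [0.2, -0.0, -1.1]
opening: 0.292
finger_force: 30.0
```

```bash
cat > a.py <<'E'
from plan import *
import cv2
s=r.get_state();print(s["contact_force"],s["finger_force"])
b=.0054;f=-63.96;P=np.array([.6166,-.1652,.0947]);az=105.36
im=r.snapshot("scene");im2=r.snapshot("top")
sz=lambda i,a:cv2.resize(i,None,fx=a,fy=a,interpolation=cv2.INTER_CUBIC)
A=state()[1];G=A[:3,3]+.0504*A[:3,2];print("G",G)
# overlay of the expected foot outline and pad
z0=G[2]-.0497;h=.021;q=np.radians(15.36)
sh=[[h,h,z0],[h,-h,z0],[-h,-h,z0],[-h,h,z0]];th=[[a,c,z0+.105] for a,c,_ in sh];pp=[[.03,.03,.045],[.03,-.03,.045],[-.03,-.03,.045],[-.03,.03,.045]]
for c,i in(("scene",im),("top",im2)):
    for poly,o,col in((sh,G,(0,255,0)),(th,G,(0,255,255)),(pp,P,(0,0,255))):
        cv2.polylines(i,[np.round(proj(c,T2(o[0],o[1],q,poly))*16).astype(np.int32)],True,col,1,cv2.LINE_AA,4)
cv2.imwrite("pics/f.png",np.hstack([sz(im[100:280,270:400],3),sz(im2[120:300,310:440],3)]))
run([("fix",pose(P+[0,0,.03],az,f,1,b)),("down",pose(P+[0,0,.003],az,f,1,b))])
E
python3 a.py
```

```text
[ 0.15498518 -0.00938387 -1.06624442] 29.998107813298702
G [ 0.61764418 -0.16472977  0.14582008]
fix 1 [0.0189, -0.0011, 0.0095] [0.06, -0.07, -0.17] | marg 0.26 err 0.0000 low z 0.147 elb [0.42 0.36 0.47] wr [0.54 0.11 0.26] [-0.74, 1.36, 0.88, 1.93, 0.97, 0.3, -1.09]
down 1 [0.0243, -0.0, 0.0118] [-0.0, 0.0, -0.0] | marg 0.24 err 0.0000 low z 0.120 elb [0.42 0.36 0.44] wr [0.54 0.11 0.23] [-0.74, 1.41, 0.88, 1.91, 0.96, 0.28, -1.13]
```

View pics/f.png

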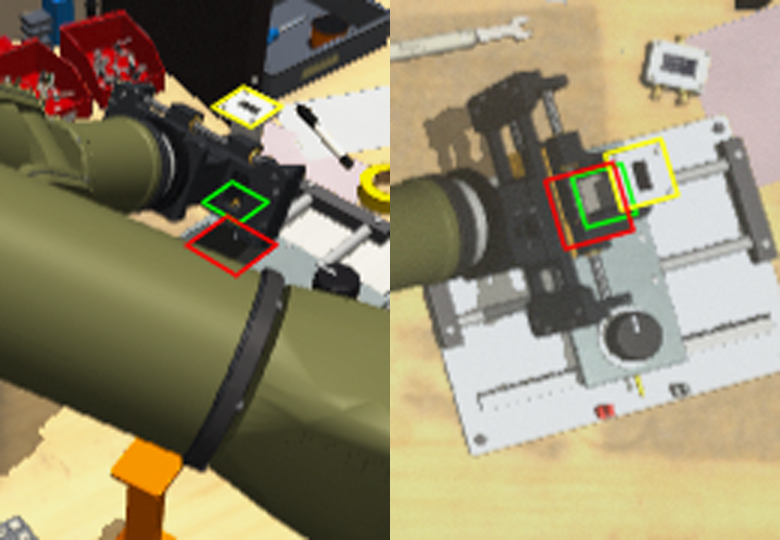

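The predicted outlines sit on the head, with its bolts up, in both views: scene at (247,105), top at (640,175). Now I lower it.

>>> play_rows(
  translation=[
    [0.0063,-0.0004,0.0032],
    [0.0063,-0.0004,0.0032],
    [0.0063,-0.0003,0.0031],
    [0.0041,0,0.002],
    [0.0041,0,0.002],
    [0.0041,0,0.002],
    [0.0041,0,0.002],
    [0.0041,0,0.002],
    [0.0038,0,0.0018],
    [0,0,0],
  ],
  delta_rot=[
    [0,0,-0.2],
    [0,0,0],
    [0,0,0],
    [0,0,0],
    [0,0,0],
    [0,0,0],
    [0,0,0],
    [0,0,0],
    [0,0,0],
    [0,0,0],
  ],
  grip=[-1,-1,-1,-1,-1,-1,-1,-1,-1,-1],
)

```text
clock: 22.25
tool_pos: [0.6042, -0.1218, 0.1188]
eef_rot: [0.513, 0.675, -0.322, 0.421]
contact_force: [0.2, 0.5, -2.2]
opening: 0.289
finger_force: 30.0
```

```bash
python3 - <<'E'
from plan import *
s=r.get_state();print(s["contact_force"],s["moment"]);A=state()[1];G=A[:3,3]+.0504*A[:3,2];print("G",G,"tilt",np.degrees(np.arcsin(-A[2,2])))
E
```

```text
[ 0.19047619  0.54559891 -2.22895583] [ 1.06802034  0.1905843  -0.03222441]
G [ 0.6162179  -0.16548102  0.09675275] tilt 25.953865654936042
```

>>> play_rows(
  translation=[
    [0.0009,0,0.0004],
    [0.0009,0,0.0004],
    [0,0,0],
  ],
  delta_rot=[
    [0,0,0],
    [0,0,0],
    [0,0,0],
  ],
  grip=[-1,-1,-1],
)

```text
clock: 22.62
tool_pos: [0.6043, -0.1218, 0.1174]
eef_rot: [0.513, 0.675, -0.322, 0.421]
contact_force: [0.5, 0.2, -2.3]
opening: 0.291
finger_force: 30.0
```

>>> play_rows(
  translation=[
    [0.0009,0,0.0004],
    [0,0,0],
    [0,0,0],
  ],
  delta_rot=[
    [0,0,0],
    [0,0,0],
    [0,0,0],
  ],
  grip=[-1,-1,-1],
)

```text
clock: 23.0
tool_pos: [0.6043, -0.1221, 0.1172]
eef_rot: [0.513, 0.675, -0.322, 0.422]
contact_force: [-0.1, 1.7, 3.7]
opening: 0.292
finger_force: 30.0
```

>>> play_rows(
  translation=[
    [0.0009,0,0.0004],
    [0,0,0],
    [0,0,0],
  ],
  delta_rot=[
    [0,0,0],
    [0,0,0],
    [0,0,0],
  ],
  grip=[-1,-1,-1],
)

```text
clock: 23.38
tool_pos: [0.6043, -0.1221, 0.1171]
eef_rot: [0.513, 0.674, -0.323, 0.423]
contact_force: [-1.8, 3.4, 7.0]
opening: 0.294
finger_force: 30.0
```

>>> play_rows(
  translation=[
    [-0.0009,0,-0.0004],
    [0,0,0],
    [0,0,0],
    [0,0,0],
    [0,0,0],
    [0,0,0],
    [0,0,0],
    [0,0,0],
  ],
  delta_rot=[
    [0,0,0],
    [0,0,0],
    [0,0,0],
    [0,0,0],
    [0,0,0],
    [0,0,0],
    [0,0,0],
    [0,0,0],
  ],
  grip=[-1,-0.4,-0.35,-0.2,0,0.2,0.3,0.3],
)

```text
clock: 24.38
tool_pos: [0.6042, -0.1217, 0.1163]
eef_rot: [0.513, 0.675, -0.322, 0.421]
contact_force: [-0.6, -0.6, -0.0]
opening: 0.646
finger_force: 0.0
```

```bash
cat > a.py <<'E'
from plan import *
s=r.get_state();print(s["contact_force"],s["opening"]*88)
b=.0054;f=-63.96;P=np.array([.6166,-.1652,.0947]);az=105.36;K=np.array([.5057,-.1957,.065])
way=[("ret",pose(P+[0,0,.0],az,f,1,b+.06)),("up",pose(P+[-.02,.05,.12],az,-40,1,b+.09))]
run(way)
for az2 in(-30,0,30,60,90,120):
  for fl in(0,1):
    print(az2,fl);run(way+[("kn",pose(K+[0,0,.1],az2,0,fl)),("kdown",pose(K,az2,0,fl)),("turn",pose(K+[.009*-.27*3.4,.031,0],az2+100,0,fl))])
E
python3 a.py | awk '/^[-0-9]/||/kn|kdown|turn/' | cut -c1-400
```

```text
-30 0
kn 7 [-0.007, -0.0204, 0.0217] [-2.22, 5.42, -6.11] | marg 0.40 err 0.0000 low z 0.210 elb [ 0.32 -0.21  0.76] wr [ 0.51 -0.2   0.47] [0.52, 0.74, -0.4, 1.9, 0.48, 0.6, 0.86]
kdown 3 [-0.0, -0.0, 0.0334] [-0.0, -0.01, -0.01] | marg 0.34 err 0.0000 low z 0.110 elb [ 0.39 -0.21  0.7 ] wr [ 0.51 -0.2   0.37] [0.44, 0.9, -0.27, 1.94, 0.59, 0.38, 0.76]
turn 12 [-0.0, 0.003, 0.0] [-0.0, -0.0, -8.33] | marg 0.36 err 0.0000 low z 0.110 elb [ 0.37 -0.28  0.67] wr [ 0.5  -0.16  0.37] [0.62, 0.96, -0.66, 1.98, 1.09, 0.61, 1.99]
-30 1
kn 16 [-0.0092, 0.0038, 0.012] [2.92, 1.2, 8.04] | marg 0.46 err 0.0000 low z 0.211 elb [ 0.39 -0.03  0.75] wr [ 0.51 -0.2   0.47] [0.04, 0.76, 0.42, 1.92, -0.54, 0.57, -1.27]
kdown 3 [-0.0001, 0.0, 0.0335] [0.01, -0.02, -0.01] | marg 0.31 err 0.0000 low z 0.110 elb [ 0.44 -0.08  0.69] wr [ 0.51 -0.2   0.37] [0.13, 0.92, 0.26, 1.96, -0.64, 0.35, -1.19]
turn 12 [0.0, -0.003, 0.0] [0.0, -0.0, -8.33] | marg 0.22 err 0.0000 low z 0.110 elb [ 0.41 -0.13  0.71] wr [ 0.5  -0.16  0.37] [0.26, 0.88, -0.04, 2.0, 0.12, 0.26, -0.23]
0 0
kn 10 [-0.0012, -0.0163, 0.0143] [
[... 4602 characters left out ...]
 [-0.0015, -0.0027, 0.0] [-0.0, 0.0, -8.33] | marg 0.19 err 0.0000 low z 0.110 elb [ 0.42 -0.11  0.7 ] wr [ 0.5  -0.16  0.37] [0.2, 0.88, 0.05, 2.01, -0.14, 0.26, -0.5]
120 1
kn 5 [-0.0152, -0.024, 0.0322] [-1.02, 7.95, -2.81] | marg 0.46 err 0.0000 low z 0.210 elb [ 0.33 -0.18  0.77] wr [ 0.51 -0.2   0.47] [0.44, 0.72, -0.26, 1.9, 0.33, 0.56, 0.49]
kdown 2 [0.0001, 0.0001, 0.05] [-0.01, 0.01, 0.0] | marg 0.30 err 0.0000 low z 0.110 elb [ 0.4  -0.18  0.7 ] wr [ 0.51 -0.2   0.37] [0.38, 0.89, -0.17, 1.94, 0.4, 0.34, 0.42]
turn 12 [0.0015, 0.0027, -0.0] [0.0, 0.0, -8.33] | marg 0.31 err 0.0000 low z 0.110 elb [ 0.37 -0.25  0.68] wr [ 0.5  -0.16  0.37] [0.55, 0.93, -0.55, 1.99, 1.0, 0.52, 1.54]
```

```bash
cat > a.py <<'E'
from plan import *
b=.0054;f=-63.96;P=np.array([.6166,-.1652,.0947]);az=105.36;K=np.array([.5057,-.1957,.067])
A=state()[1];B=A.copy();B[:3,3]-=.055*A[:3,2]
for fl in(0,1):
    run([("ret",B),("up",pose(P+[-.03,.05,.12],az,-35,1,b+.09)),("kn",pose(K+[0,0,.12],-9.6,0,fl)),("kdown",pose(K,-9.6,0,fl)),("turn",pose(K+[-.27*.0155,.015,0],-9.6+50,0,fl))])
E
python3 a.py
```

```text
ret 2 [0.0, -0.0, -0.0275] [0.0, 0.0, 0.0] | marg 0.30 err 0.0000 low z 0.128 elb [0.4  0.38 0.48] wr [0.53 0.15 0.25] [-0.8, 1.33, 0.81, 1.93, 0.91, 0.4, -1.08]
up 4 [-0.0319, -0.0039, -0.0372] [-0.0, 7.26, 0.04] | marg 0.40 err 0.0000 low z 0.185 elb [0.3  0.15 0.8 ] wr [0.53 0.11 0.54] [-0.51, 0.63, 0.37, 1.88, 0.61, 0.73, -0.42]
kn 9 [-0.004, -0.0165, 0.0142] [-2.21, 3.46, -6.99] | marg 0.42 err 0.0000 low z 0.232 elb [ 0.3  -0.22  0.77] wr [ 0.51 -0.2   0.49] [0.57, 0.72, -0.48, 1.88, 0.51, 0.67, 1.19]
kdown 3 [0.0001, -0.0001, 0.04] [0.01, -0.0, 0.01] | marg 0.37 err 0.0000 low z 0.112 elb [ 0.38 -0.22  0.7 ] wr [ 0.51 -0.2   0.37] [0.47, 0.9, -0.32, 1.94, 0.67, 0.41, 1.05]
turn 6 [0.0002, 0.0027, -0.0] [0.0, -0.0, -8.34] | marg 0.38 err 0.0000 low z 0.112 elb [ 0.37 -0.26  0.68] wr [ 0.5  -0.18  0.37] [0.57, 0.93, -0.52, 1.96, 0.94, 0.52, 1.64]
ret 2 [0.0, -0.0, -0.0275] [0.0, 0.0, 0.0] | marg 0.30 err 0.0000 low z 0.128 elb [0.4  0.38 0.48] wr [0.53 0.15 0.25] [-0.8, 1.33, 0.81, 1.93, 0.91, 0.4, -1.08]
up 4 [-0.0319, -0.0039, -0.0372] [-0.0, 7.26, 0.04] | marg 0.40 err 0.0000 low z 0.185 elb [0.3  0.15 0.8 ] wr [0.53 0.11 0.54] [-0.51, 0.63, 0.37, 1.88, 0.61, 0.73, -0.42]
kn 14 [-0.0106, 0.0026, 0.0115] [2.5, 1.59, 7.92] | marg 0.56 err 0.0000 low z 0.232 elb [ 0.37 -0.05  0.77] wr [ 0.51 -0.2   0.49] [0.08, 0.71, 0.35, 1.9, -0.41, 0.6, -1.05]
kdown 3 [-0.0002, 0.0, 0.0399] [0.0, 0.01, -0.02] | marg 0.29 err 0.0000 low z 0.112 elb [ 0.43 -0.09  0.7 ] wr [ 0.51 -0.2   0.37] [0.17, 0.9, 0.2, 1.96, -0.5, 0.33, -0.97]
turn 6 [-0.0002, -0.0027, 0.0] [0.0, 0.0, -8.34] | marg 0.24 err 0.0000 low z 0.112 elb [ 0.42 -0.12  0.7 ] wr [ 0.5  -0.18  0.37] [0.23, 0.88, 0.04, 1.98, -0.12, 0.28, -0.49]
```

>>> play_rows(
  translation=[
    [0,0,-0.0185],
    [0,0,-0.0185],
    [0,0,-0.018],
    [-0.0319,-0.0039,-0.0372],
    [-0.0319,-0.0039,-0.0372],
    [-0.0319,-0.0039,-0.0372],
    [-0.0319,-0.0039,-0.0372],
    [0,0,0],
  ],
  delta_rot=[
    [0,0,0],
    [0,0,0],
    [0,0,0],
    [0,7.26,0],
    [0,7.26,0],
    [0,7.26,0],
    [0,7.26,0],
    [0,0,0],
  ],
  grip=[0.3,0.3,0.3,0.3,0.3,0.3,0.3,0.3],
)

```text
clock: 25.38
tool_pos: [0.5664, -0.0409, 0.3357]
eef_rot: [0.581, 0.756, -0.179, 0.241]
contact_force: [0.9, 0.3, -0.8]
opening: 0.65
finger_force: 0.0
```

```bash
cat > a.py <<'E'
from plan import *
import cv2
im=r.snapshot("scene");im2=r.snapshot("top")
cv2.imwrite("pics/g_s.png",im);cv2.imwrite("pics/g_t.png",im2)
sz=lambda i,a:cv2.resize(i,None,fx=a,fy=a,interpolation=cv2.INTER_CUBIC)
P=np.array([.6166,-.1652]);z0=.045;h=.021;q=np.radians(15.36)
th=[[h,h,.15],[h,-h,.15],[-h,-h,.15],[-h,h,.15]];pp=[[.03,.03,.045],[.03,-.03,.045],[-.03,-.03,.045],[-.03,.03,.045]]
for c,i in(("scene",im),("top",im2)):
    for poly,col in((th,(0,255,255)),(pp,(0,0,255))):
        cv2.polylines(i,[np.round(proj(c,T2(P[0],P[1],q,poly))*16).astype(np.int32)],True,col,1,cv2.LINE_AA,4)
cv2.imwrite("pics/g.png",np.hstack([sz(im[110:250,300:400],4),sz(im2[140:280,350:450],4)]))
K=np.array([.5057,-.1957,.067])
run([("kn",pose(K+[0,0,.12],-9.6,0,0)),("kdown",pose(K,-9.6,0,0))])
E
python3 a.py
```

```text
kn 9 [-0.0039, -0.0164, 0.0142] [-2.21, 3.45, -6.99] | marg 0.42 err 0.0000 low z 0.232 elb [ 0.3  -0.22  0.77] wr [ 0.51 -0.19  0.49] [0.57, 0.72, -0.48, 1.88, 0.51, 0.67, 1.19]
kdown 3 [-0.0, -0.0002, 0.0401] [-0.01, 0.01, 0.01] | marg 0.37 err 0.0000 low z 0.112 elb [ 0.38 -0.22  0.7 ] wr [ 0.51 -0.2   0.37] [0.47, 0.9, -0.32, 1.94, 0.67, 0.41, 1.05]
```

View pics/g.png

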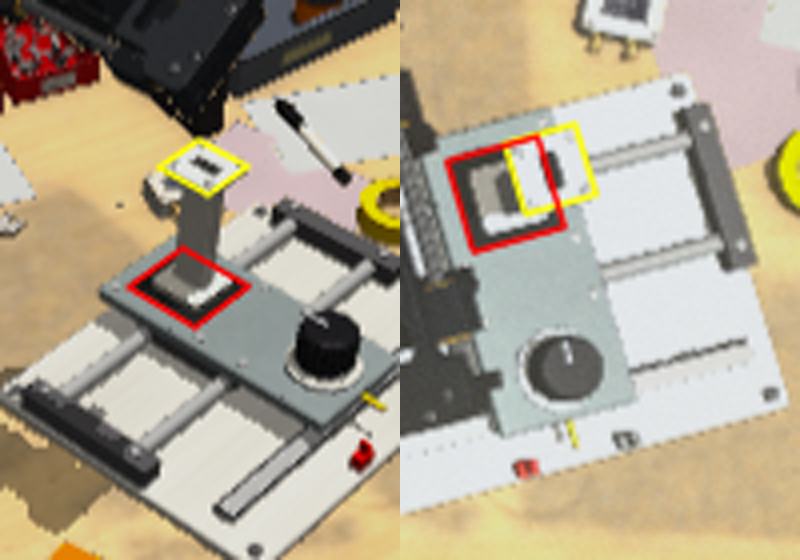

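The waveguide stands bolts up and centred: its head fits the outline at (205,165) and (552,168), and the pad frame matches too. The red index is at (360,455) and (526,466). I'll triangulate the index against the pointer from both views.

```bash
cat > m.py <<'E'
from h import *
import cv2
def cen(im,c,near,col):
    w=cv2.cvtColor(im,cv2.COLOR_BGR2HSV);u,v=np.round(near).astype(int);k=12
    H_,S_,V_=[w[v-k:v+k+1,u-k:u+k+1,i].astype(int) for i in range(3)]
    m=((H_<8)|(H_>172))&(S_>120)&(V_>60) if col=="r" else (H_>20)&(H_<34)&(S_>130)&(V_>90)
    ys,xs=np.nonzero(m);return np.array([xs.mean()+u-k,ys.mean()+v-k]),len(xs)
def meas(ims,st,cy):
    o={}
    for nm,col,loc in(("red","r",[-.124,.032,.022]),("ptr","y",[-.107,cy,.037])):
        P=T2(*st,[loc]);c={k:cen(ims[k],k,proj(k,P)[0],col) for k in ims}
        s=least_squares(lambda p:np.r_[[proj(k,[p])[0]-c[k][0] for k in c]].ravel(),P[0]);d=s.x-[st[0],st[1],0];a=st[2]
        o[nm]=np.array([np.cos(a)*d[0]+np.sin(a)*d[1],-np.sin(a)*d[0]+np.cos(a)*d[1],d[2]])
        print(nm,"stage xyz mm",(o[nm]*1e3).round(1),"res",s.fun.round(2),[c[k][1] for k in c])
    print("red-ptr y mm",(o["red"]-o["ptr"])[1]*1e3)
ST=(.5684,-.1784,.2681)
if __name__=="__main__": meas({"scene":cv2.imread("pics/g_s.png"),"top":cv2.imread("pics/g_t.png")},ST,0.)
E
python3 m.py;  sed -i 's/g_s.png/scene0.png/;s/g_t.png/top0.png/' m.py; python3 m.py
```

```text
red stage xyz mm [-122.2   30.1   22.3] res [-0.39  0.04  0.31  0.22] [28, 17]
ptr stage xyz mm [-106.2    1.9   43. ] res [ 0.05 -0.01 -0.04 -0.03] [12, 4]
red-ptr y mm 28.166026353533145
red stage xyz mm [-122.2   30.1   22.3] res [-0.39  0.04  0.31  0.22] [28, 17]
ptr stage xyz mm [-106.2    1.9   43. ] res [ 0.05 -0.01 -0.04 -0.03] [12, 4]
red-ptr y mm 28.166026353533145
```

>>> play_rows(
  translation=[
    [-0.0039,-0.0164,0.0142],
    [-0.0039,-0.0164,0.0142],
    [-0.0039,-0.0164,0.0142],
    [-0.0039,-0.0164,0.0142],
    [-0.0039,-0.0164,0.0142],
    [-0.0039,-0.0164,0.0142],
    [-0.0039,-0.0164,0.0142],
    [-0.0039,-0.0164,0.0142],
    [-0.0039,-0.0164,0.0142],
    [0,0,0],
  ],
  delta_rot=[
    [-2.21,3.45,-6.99],
    [-2.21,3.45,-6.99],
    [-2.21,3.45,-6.99],
    [-2.21,3.45,-6.99],
    [-2.21,3.45,-6.99],
    [-2.21,3.45,-6.99],
    [-2.21,3.45,-6.99],
    [-2.21,3.45,-6.99],
    [-2.21,3.45,-6.99],
    [0,0,0],
  ],
  grip=[0.6,0.6,0.6,0.6,0.6,0.6,0.6,0.6,0.6,0.6],
)

```text
clock: 26.72
tool_pos: [0.5048, -0.196, 0.2281]
eef_rot: [0.085, 0.996, 0.0, -0.004]
contact_force: [-0.3, 0.5, -1.0]
opening: 0.802
finger_force: 0.0
```

```bash
python3 - <<'E'
from plan import *
K=np.array([.5057,-.1957,.067])
run([("fix",pose(K+[0,0,.06],-9.6,0,0)),("kdown",pose(K,-9.6,0,0))])
E
```

```text
fix 2 [-0.0006, 0.0002, 0.028] [0.0, -0.21, -0.09] | marg 0.50 err 0.0000 low z 0.172 elb [ 0.34 -0.22  0.74] wr [ 0.51 -0.2   0.43] [0.53, 0.8, -0.41, 1.92, 0.59, 0.54, 1.12]
kdown 2 [0.0, 0.0, 0.03] [0.0, 0.0, 0.0] | marg 0.37 err 0.0000 low z 0.112 elb [ 0.38 -0.22  0.7 ] wr [ 0.51 -0.2   0.37] [0.47, 0.9, -0.32, 1.94, 0.67, 0.41, 1.05]
```

>>> play_rows(
  translation=[
    [-0.0006,0.0002,0.028],
    [-0.0006,0.0002,0.028],
    [0,0,0.03],
    [0,0,0.03],
    [0,0,0],
    [0,0,0],
    [0,0,0],
    [0,0,0],
    [0,0,0],
    [0,0,0],
    [0,0,0],
    [0,0,0],
  ],
  delta_rot=[
    [0,0,0],
    [0,0,0],
    [0,0,0],
    [0,0,0],
    [0,0,0],
    [0,0,0],
    [0,0,0],
    [0,0,0],
    [0,0,0],
    [0,0,0],
    [0,0,0],
    [0,0,0],
  ],
  grip=[0.6,0.6,0.6,0.6,-1,-1,-1,-1,-1,-1,-1,-1],
  squeeze=35,
)

```text
clock: 28.22
tool_pos: [0.5078, -0.1956, 0.117]
eef_rot: [0.083, 0.997, -0.001, 0.0]
contact_force: [-0.5, -3.3, 6.8]
opening: 0.447
finger_force: 35.0
```

```bash
cat > stroke.py <<'E'
from plan import *
import sys
def stroke(total,step):
    s=r.get_state();A=state()[1];print("t",A[:3,3].round(4),"F",s["contact_force"].round(1),s["moment"].round(2),"open",s["opening"]*88,s["finger_force"])
    n=int(round(total/step));d=np.radians(step)*.018*np.array([-np.sin(.2681),np.cos(.2681),0]);y=np.degrees(np.arctan2(A[1,1],A[0,1]));print("phi",y-15.36)
    M=A[:3,:3];o=[]
    for i in range(n):
        o.append((M.T@d).round(4).tolist());M=M@R.from_rotvec([0,0,-np.radians(step)]).as_matrix()
    print(n,o)
stroke(float(sys.argv[1]),float(sys.argv[2]))
E
python3 stroke.py 48 4
```

```text
t [ 0.5078 -0.1956  0.117 ] F [-0.5 -3.3  6.8] [-0.46  0.03  0.12] open 39.340785805876166 35.00073795883509
phi 65.0975073363088
12 [[0.0005, 0.0011, -0.0], [0.0004, 0.0012, -0.0], [0.0004, 0.0012, -0.0], [0.0003, 0.0012, -0.0], [0.0002, 0.0012, -0.0], [0.0001, 0.0013, -0.0], [0.0, 0.0013, -0.0], [-0.0001, 0.0013, -0.0], [-0.0002, 0.0012, -0.0], [-0.0002, 0.0012, -0.0], [-0.0003, 0.0012, -0.0], [-0.0004, 0.0012, -0.0]]
```

>>> play_rows(
  translation=[
    [0,0,0],
    [0,0,0],
    [0,0,0],
    [0,0,0],
    [0,0,-0.004],
    [0,0,0],
  ],
  delta_rot=[
    [0,0,0],
    [0,0,0],
    [0,0,0],
    [0,0,0],
    [0,0,0],
    [0,0,0],
  ],
  grip=[0.2,0.2,0.2,0.2,0.2,0.2],
)

```text
clock: 28.98
tool_pos: [0.5076, -0.1945, 0.1202]
eef_rot: [0.083, 0.997, -0.001, -0.0]
contact_force: [0.8, -0.3, 0.4]
opening: 0.597
finger_force: 0.0
```

```bash
python3 - <<'E'
from plan import *
s=r.get_state();print(s["contact_force"],s["moment"],s["opening"]*88,s["tool_pos"],R.from_quat(s["eef_rot"]).as_matrix().round(3).tolist(), s["joint_torque"].round(1),s["q"].round(3))
E
```

```text
[ 0.76592734 -0.32464954  0.3607119 ] [ 0.01365128 -0.18507215 -0.01738404] 52.57132250438022 [ 0.50760004 -0.19449509  0.12023902] [[-0.986, 0.165, -0.0], [0.165, 0.986, -0.001], [0.0, -0.001, -1.0]] [  0.  -51.6  -3.2  -6.5  -0.    0.1   0. ] [ 0.477  0.887 -0.331  1.934  0.654  0.429  1.059]
```

```bash
python3 - <<'E'
from plan import *
K=np.array([.5057,-.1957,.067])
run([("kdown",pose(K,-9.6,0,0))])
E
```

```text
kdown 1 [0.0017, -0.0015, 0.0082] [-0.06, -0.01, 0.12] | marg 0.37 err 0.0000 low z 0.112 elb [ 0.38 -0.22  0.7 ] wr [ 0.51 -0.2   0.37] [0.47, 0.9, -0.32, 1.94, 0.66, 0.41, 1.05]
```

>>> play_rows(
  translation=[
    [0.0009,-0.0008,0.0041],
    [0.0008,-0.0007,0.0041],
    [0,0,0],
    [0,0,0],
    [0,0,0],
    [0,0,0],
    [0,0,0],
    [0.0005,0.0011,0],
    [0.0004,0.0012,0],
    [0.0004,0.0012,0],
    [0.0003,0.0012,0],
    [0.0002,0.0012,0],
    [0.0001,0.0013,0],
    [0,0.0013,0],
    [-0.0001,0.0013,0],
    [-0.0002,0.0012,0],
    [-0.0002,0.0012,0],
    [-0.0003,0.0012,0],
    [-0.0004,0.0012,0],
    [0,0,0],
  ],
  delta_rot=[
    [0,0,0],
    [0,0,0],
    [0,0,0],
    [0,0,0],
    [0,0,0],
    [0,0,0],
    [0,0,0],
    [0,0,-4],
    [0,0,-4],
    [0,0,-4],
    [0,0,-4],
    [0,0,-4],
    [0,0,-4],
    [0,0,-4],
    [0,0,-4],
    [0,0,-4],
    [0,0,-4],
    [0,0,-4],
    [0,0,-4],
    [0,0,0],
  ],
  grip=[0.2,0.2,-1,-1,-1,-1,-1,-1,-1,-1,-1,-1,-1,-1,-1,-1,-1,-1,-1,-1],
  squeeze=35,
)

```text
clock: 31.48
tool_pos: [0.5015, -0.1818, 0.1115]
eef_rot: [-0.329, 0.944, -0.001, -0.001]
contact_force: [1.4, -0.1, -5.6]
opening: 0.445
finger_force: 35.0
```

```bash
python3 stroke.py 8 4
```

```text
t [ 0.5015 -0.1818  0.1115] F [ 1.4 -0.1 -5.6] [-0.03 -0.35  0.1 ] open 39.13459755549023 34.999039359390736
phi 113.09779641631597
2 [[-0.0005, 0.0012, -0.0], [-0.0006, 0.0011, -0.0]]
```

>>> play_rows(
  translation=[
    [0,0,0],
    [0,0,0],
    [0,0,0],
    [0,0,0],
    [0,0,0],
    [0,0,0],
    [0,0,0],
    [0,0,0],
    [0,0,0],
    [0,0,0],
    [0,0,0],
  ],
  delta_rot=[
    [0,0,0],
    [0,0,0],
    [0,0,0],
    [0,0,0],
    [0,0,8],
    [0,0,8],
    [0,0,8],
    [0,0,8],
    [0,0,8],
    [0,0,8],
    [0,0,0],
  ],
  grip=[0.3,0.3,0.3,0.3,0.3,0.3,0.3,0.3,0.3,0.3,0.3],
)

```text
clock: 32.85
tool_pos: [0.5016, -0.1811, 0.1118]
eef_rot: [0.082, 0.997, -0.001, -0.0]
contact_force: [0.1, -0.0, 0.2]
opening: 0.653
finger_force: 0.0
```

```bash
cat > a.py <<'E'
import os
from plan import *
from m import *
ST=(.5684,-.1784,.2681)
sz=lambda i,a:cv2.resize(i,None,fx=a,fy=a,interpolation=cv2.INTER_CUBIC)
s=r.get_state();print(s["tool_pos"],s["contact_force"])
im={c:r.snapshot(c) for c in("scene","top")}
for c in im:cv2.imwrite("pics/h_%s.png"%c,im[c])
k=r.get_calibration("wrist");w=r.snapshot("wrist");cv2.imwrite("pics/h_w.png",w)
import json;json.dump({a:np.array(b).tolist() for a,b in k.items()},open("h_w.json","w"))
try: meas(im,ST,.015)
except Exception as e: print(e)
CAL["wrist"]=(k["intrinsics"],k["eye"],k["rotation"])
print(proj("wrist",T2(*ST,[[-.123,.030,.03],[-.115,.015,.036]])))
E
python3 a.py; python3 stroke.py 48 4
```

```text
[ 0.50162254 -0.18106086  0.11181713] [ 0.06652978 -0.01699997  0.24296929]
red stage xyz mm [-122.2   29.6   21.3] res [-0.4   0.04  0.32  0.22] [28, 17]
ptr stage xyz mm [-106.2   15.6   40.5] res [-0.24  0.02  0.19  0.13] [12, 4]
red-ptr y mm 13.999363313298208
[[252.7802357  144.78672615]
 [231.42786461 174.49565279]]
t [ 0.5015 -0.1812  0.1117] F [ 0.3 -0.2 -0.3] [ 0.03 -0.19 -0.04] open 57.59810542459553 0.0
phi 65.28484215251585
12 [[0.0005, 0.0011, -0.0], [0.0004, 0.0012, -0.0], [0.0004, 0.0012, -0.0], [0.0003, 0.0012, -0.0], [0.0002, 0.0012, -0.0], [0.0001, 0.0013, -0.0], [0.0, 0.0013, -0.0], [-0.0001, 0.0013, -0.0], [-0.0002, 0.0012, -0.0], [-0.0002, 0.0012, -0.0], [-0.0003, 0.0012, -0.0], [-0.0004, 0.0012, -0.0]]
```

>>> play_rows(
  translation=[
    [0,0,0],
    [0,0,0],
    [0,0,0],
    [0,0,0],
    [0,0,0],
    [0,0,0],
    [0,0,0],
    [0.0005,0.0011,0],
    [0.0004,0.0012,0],
    [0.0004,0.0012,0],
    [0.0003,0.0012,0],
    [0.0002,0.0012,0],
    [0.0001,0.0013,0],
    [0,0.0013,0],
    [-0.0001,0.0013,0],
    [-0.0002,0.0012,0],
    [-0.0002,0.0012,0],
    [-0.0003,0.0012,0],
    [0,0,0],
  ],
  delta_rot=[
    [0,0,0],
    [0,0,0],
    [0,0,0],
    [0,0,0],
    [0,0,0],
    [0,0,0],
    [0,0,0],
    [0,0,-4],
    [0,0,-4],
    [0,0,-4],
    [0,0,-4],
    [0,0,-4],
    [0,0,-4],
    [0,0,-4],
    [0,0,-4],
    [0,0,-4],
    [0,0,-4],
    [0,0,-4],
    [0,0,0],
  ],
  grip=[-1,-1,-1,-1,-1,-1,-1,-1,-1,-1,-1,-1,-1,-1,-1,-1,-1,-1,-1],
  squeeze=35,
)

```text
clock: 35.38
tool_pos: [0.4979, -0.1682, 0.1117]
eef_rot: [-0.296, 0.955, -0.0, -0.001]
contact_force: [0.6, -0.3, -0.6]
opening: 0.442
finger_force: 35.0
```

```bash
sed -i 's/meas(im,ST,.015)/meas(im,ST,.028)/; s/\[-.115,.015,.036\]/[-.115,.029,.036],[-.098,.029,.036]/; s/h_/i_/g' a.py
cat >> a.py <<'E'
p=proj("wrist",T2(*ST,[[-.12,.03,.03]]))[0].astype(int);x0=np.clip(p[0]-60,0,440);y0=np.clip(p[1]-60,0,300)
print(x0,y0);c1=sz(w[y0:y0+120,x0:x0+120],4)
t=np.round(proj("top",T2(*ST,[[-.115,.03,.03]]))[0]).astype(int);c2=sz(im["top"][t[1]-30:t[1]+30,t[0]-20:t[0]+20],8)
cv2.imwrite("pics/i.png",np.hstack([c1,c2[:480]]))
E
python3 a.py; python3 stroke.py 8 4
```

```text
[ 0.49793466 -0.16821845  0.11169069] [ 0.56518014 -0.32138156 -0.59757711]
red stage xyz mm [-124.1   30.    23.1] res [ 0.27 -0.03 -0.21 -0.15] [30, 10]
ptr stage xyz mm [-103.6   31.    38.4] res [-1.79  0.16  1.41  0.98] [10, 6]
red-ptr y mm -0.968803042799931
[[315.07279419 151.95938033]
 [308.55380311 168.86791024]
 [296.46400082 200.53980191]]
252 97
t [ 0.498  -0.1682  0.1117] F [0.  0.3 0. ] [ 0.14 -0.2   0.1 ] open 38.7573335257368 34.998866353416815
phi 109.12316838605282
2 [[-0.0004, 0.0012, -0.0], [-0.0005, 0.0012, -0.0]]
```

View pics/i.png

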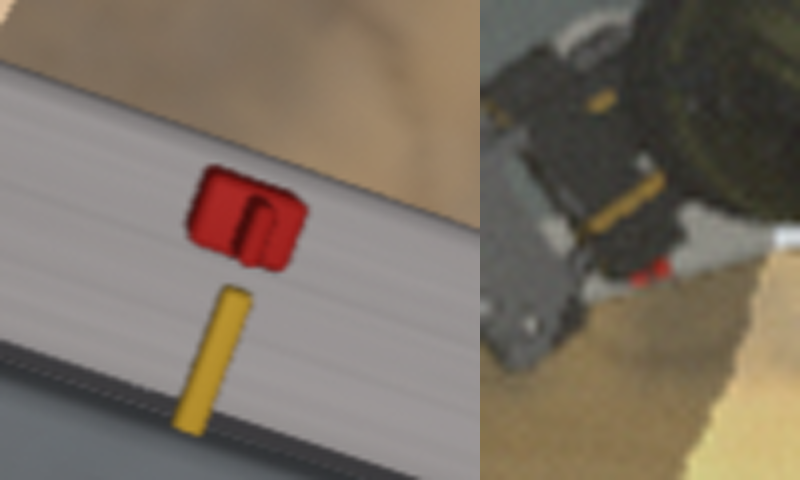

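The wrist view shows the yellow pointer tip at (237,288) running almost straight into the red ridge at (257,232). I'll work out the offset in numbers.

```bash
python3 - <<'E'
from h import *
import json
k=json.load(open("i_w.json"));CAL["wrist"]=(k["intrinsics"],k["eye"],k["rotation"]);ST=(.5684,-.1784,.2681)
def loc(px,z):
    u=np.array(px)/4+[252,97]-.375
    return (least_squares(lambda v:proj("wrist",T2(*ST,[[v[0],v[1],z]]))[0]-u,[-.12,.03]).x*1e3).round(1)
for n,p,z in(("tip",(237,288),.036),("root",(188,432),.036),("ridge near",(250,262),.032),("ridge far",(264,202),.032),("boxL",(188,226),.026),("boxR",(308,212),.026)):print(n,loc(p,z))
E
```

```text
tip [-115.5   30. ]
root [-96.3  30.8]
ridge near [-118.4   31. ]
ridge far [-125.8   30. ]
boxL [-119.3   23. ]
boxR [-125.9   36.7]
```

>>> play_rows(
  translation=[
    [0,0,0],
    [0,0,0],
    [0,0,0],
    [0,0,0],
    [0,0,0],
    [0,0,-0.01],
    [0,0,-0.02],
    [0,0,-0.03],
    [0,0,-0.03],
    [0,0,-0.03],
    [0,0,0],
    [0,0,0],
    [0,0,0],
  ],
  delta_rot=[
    [0,0,0],
    [0,0,0],
    [0,0,0],
    [0,0,0],
    [0,0,0],
    [0,0,0],
    [0,0,0],
    [0,0,0],
    [0,0,0],
    [0,0,0],
    [0,0,0],
    [0,0,0],
    [0,0,0],
  ],
  grip=[0.3,0.3,0.3,0.3,0.3,0.3,0.3,0.3,0.3,0.3,0.3,0.3,0.3],
)

```text
clock: 37.15
tool_pos: [0.4974, -0.1678, 0.2308]
eef_rot: [-0.297, 0.955, 0.0, -0.002]
contact_force: [-0.6, -0.2, 0.1]
opening: 0.65
finger_force: 0.0
```

```bash
python3 - <<'E'
from plan import *
from m import cen
import cv2
s=r.get_state();print(s["tool_pos"],s["contact_force"])
k=r.get_calibration("wrist");w=r.snapshot("wrist");cv2.imwrite("pics/j.png",w)
CAL["wrist"]=(k["intrinsics"],k["eye"],k["rotation"]);ST=(.5684,-.1784,.2681)
v=cv2.cvtColor(w,cv2.COLOR_BGR2HSV);Hh,S_,V=[v[...,i].astype(int) for i in range(3)]
for n,m,l in(("ptr",(Hh>18)&(Hh<34)&(S_>140)&(V>90),[-.107,.03,.037]),("red",((Hh<8)|(Hh>172))&(S_>150)&(V>60),[-.123,.03,.022])):
    e=proj("wrist",T2(*ST,[l]))[0];ys,xs=np.nonzero(m);d=np.hypot(xs-e[0],ys-e[1])<30;c=np.array([xs[d].mean(),ys[d].mean()])
    print(n,d.sum(),e.round(1),c.round(1),(least_squares(lambda u:proj("wrist",T2(*ST,[[u[0],u[1],l[2]]]))[0]-c,[-.12,.03]).x*1e3).round(1))
t=r.snapshot("top")
for c in("top","wrist"):print([(x["point"].round(3) if hasattr(x["point"],"round") else x["point"],round(x["confidence"],2)) for x in r.look_for(c,"waveguide")])
print("expected head",T2(*ST,[[.05,.03,.15]]))
E
```

```text
[ 0.49735829 -0.16779691  0.23076586] [-0.62741333 -0.17677924  0.09282762]
ptr 89 [292.  149.3] [292.1 150.7] [-105.9   30.5]
red 168 [297.5 129.1] [297.8 130.8] [-121.7   30.7]
[([0.3891, 0.0802, 0.1024], 0.79), ([0.6025, -0.1331, 0.1507], 0.67), ([0.4809, 0.3159, 0.1068], 0.57)]
[([0.5944, -0.1458, 0.1283], 0.72), ([0.3926, 0.0706, 0.0012], 0.6)]
expected head [[ 0.6086668  -0.13622673  0.15      ]]
```

>>> play_rows(
  translation=[
    [0,0,-0.03],
    [0,0,-0.03],
    [0.03,0,-0.01],
    [0.03,0,0],
    [0.03,0,0],
    [0.02,0,0],
    [0,0,0],
    [0,0,0],
  ],
  delta_rot=[
    [0,0,0],
    [0,0,0],
    [0,0,0],
    [0,0,0],
    [0,0,0],
    [0,0,0],
    [0,0,0],
    [0,0,0],
  ],
  grip=[0.3,0.3,0.3,0.3,0.3,0.3,0.3,0.3],
)

```text
clock: 38.35
tool_pos: [0.4084, -0.2295, 0.3019]
eef_rot: [-0.297, 0.955, -0.0, 0.0]
contact_force: [-0.5, 0.3, 0.7]
opening: 0.653
finger_force: 0.0
```

```bash
python3 - <<'E'
from plan import *
import cv2
s=r.get_state();print(s["tool_pos"],s["contact_force"],abs(s["qd"]).max())
ST=(.5684,-.1784,.2681);h=.021
t=r.snapshot("top");cv2.imwrite("pics/k.png",t)
for x in r.look_for("top","waveguide"):print(x["point"],x["confidence"])
for d in r.silhouettes("top","waveguide"):
    ys,xs=np.nonzero(d["pixels"]);print(round(d["confidence"],2),len(xs),xs.mean().round(1),ys.mean().round(1),xs.min(),xs.max(),ys.min(),ys.max())
c=proj("top",T2(*ST,[[.05+a,.0304+b,.15] for a in(-h,h) for b in(-h,h)]));print(c.round(1),c.mean(0))
# bright silver pixels near the head: centroid
u,v=c.mean(0).astype(int);g=t[v-16:v+17,u-16:u+17];m=(g.min(2)>170);ys,xs=np.nonzero(m);print("bright",m.sum(),xs.mean()+u-16,ys.mean()+v-16,cv2.minAreaRect(np.c_[xs,ys].astype(np.float32)))
E
```

```text
[ 0.40839257 -0.22947626  0.30194961] [-0.5211303   0.30647363  0.73329581] 0.00932856908842723
[0.3881, 0.0814, 0.1048] 0.95
[0.482, 0.314, 0.1067] 0.92
[0.6013, -0.1345, 0.1518] 0.7
[0.4984, -0.166, 0.0812] 0.26
0.82 430 180.7 240.0 168 194 230 248
0.66 387 280.1 279.4 269 292 267 291
0.6 524 370.9 188.7 356 386 177 201
0.37 9503 380.3 215.5 314 446 159 271
[[385.7 191.7]
 [367.9 196.5]
 [380.5 174. ]
 [362.8 178.8]] [374.2138147  185.25638818]
bright 536 379.05223880597015 184.78731343283582 ((17.0, 16.0), (32.0, 30.0), 90.0)
```

```bash
python3 - <<'E'
from h import *
import cv2
ST=(.5684,-.1784,.2681)
a=cv2.imread("pics/g_t.png");b=cv2.imread("pics/k.png");s=cv2.imread("pics/g_s.png")
p0=proj("top",T2(*ST,[[.05,0,.15]]))[0];p1=proj("top",T2(*ST,[[.05,.0304,.15]]))[0]
u,v=p0.astype(int);A=cv2.resize(a[v-14:v+15,u-8:u+15],None,fx=8,fy=8,interpolation=cv2.INTER_CUBIC)
x,y=p1.astype(int);o=24;B=cv2.resize(b[y-o:y+o,x-o:x+o],None,fx=8,fy=8,interpolation=cv2.INTER_CUBIC)
m=cv2.matchTemplate(B,A,cv2.TM_CCOEFF_NORMED);_,mx,_,l=cv2.minMaxLoc(m)
print(mx,"shift px",x-o+l[0]/8-(u-8),y-o+l[1]/8-(v-14),"expected",p1-p0)
E
```

```text
0.9460270404815674 shift px -12.0 3.375 expected [-12.84744024   3.47683178]
```

```bash
python3 -c "
from plant import r
print(r.finish_job())"
```

```text
the job is handed in; nothing more can be done
None
```

The job is handed in: the waveguide stands bolt heads up, centred and square on the pad, and the yellow pointer is about 0.2 mm from the red index by the wrist camera; the arm is clear and finished at about 38 s of the 72 s, and the hand-in did not report a verdict.

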